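Fit a retaining ring into the groove of a gear hub with ring pliers

TASK

Fit the retaining ring from the cork mat onto the upright gear hub: take the ring pliers out of their wooden block, put the two tips in the ring's eyes, squeeze to spread it just enough to clear the shaft, carry it over, slide it gently down the shaft until you feel it lie flat on the washer, and let it close fully into the groove. Then draw the tips out and stand the pliers back in their slot, tips down. Do not overstretch the ring or force it against the hub, and leave the other things on the bench where they are.

Things in the scene. Friction and masses are not known exactly. Their poses are not given: they have to be found in the camera images.
- clamp: Axle clamp bolted to the bench (plate 110 x 90 mm), a bicycle gear hub (86 mm across) standing upright in it; both fixed. Origin: on the shaft axis at bench level, z up. On top of the hub, over its toothed cog, lies a flat steel washer 58 mm across; the steel shaft rises from it. The hub's height is not measured: the washer's top face is anywhere from 100 to 110 mm above the bench.
- shaft_axis (a point): Point on the shaft axis 105 mm above the bench, the middle of the washer face's possible heights (not its real one). Heights above the real face: ring groove 0 to 5.5 mm (34 mm across, open right down to the washer), land 40 mm across to 11.5, chamfer, shoulder 39 mm across at 13.5, nose 30 mm to 19.5, nut 17 mm to 25.5, axle end 10 mm to 37.5. A ring let go around the land clamps there, unseated.
- mat: Cork mat, 90 x 130 mm, 4 mm thick, fixed; the ring starts lying flat on it. Origin: centre of its underside.
- ring: Spring-steel external retaining ring, 4 mm thick, 53 mm across, about 22 g, gap and two eyed lugs on its -x side; loose. Origin: centre of its underside, z its axis. Its inside is 35 mm wide relaxed (too small for the shaft) and a round 42.4 mm with the eyes 28 mm apart. Home, it lies flat on the washer and has closed into the groove.
- ring_centre (a point): Centre of the ring, half-way through its thickness (2 mm above its origin). With the eyes 29 to 30 mm apart the ring hangs firmly on the pliers' pins and clears the 40 mm shaft all round if this centre is over the shaft axis within about 1 mm; the eyes are then 22 mm from it towards -x. Each eye pushes back with about 1 N at first, 5 N at 29 mm. Over 34 mm it is overstretched.
- eye_l (a point): Centre, half-way through the thickness, of the round eye in the lug on the ring's +y side: hole 6 mm across, lug 11 mm. Relaxed it is 22.5 mm from the ring's centre towards -x and 7.2 mm to +y (eyes 14.5 mm apart).
- eye_r (a point): The same for the lug on the ring's -y side.
- pliers_grip (a point): Ring pliers, 134 mm long, about 140 g; squeezing spreads the tips. Point midway between the handles at the crown (widest place) of the black grips, where to squeeze. z up, away from the tips; handles along +y and -y, crowns 54 mm apart over the outsides at rest; grips 16 mm wide along x, from 29 mm below to 33 mm above. Pivot 55 mm, tip ends 101 mm below. Same when turned half round.
- pliers_jaw (a joint): Angle between the halves of the pliers: 0 at rest, grows as they are squeezed, stop 0.6. Pins are 12 mm + 44 mm per rad apart, crowns 54 mm - 55 mm per rad. 0.05 fits the relaxed eyes; 0.48 holds them 29 mm apart (pins bear on their outer sides). Return spring: 8 N at each grip at 0.05, 16 N at 0.48, plus 4 N from the ring. From 0.05 to 0.48 the tips move 3.5 mm further from the crowns.
- pin_l (a point): In the tip pin on the pliers' +y side, 2 mm above its end. The pin is 3.2 mm thick and stands 3.9 mm out of a round shoulder 9.4 mm across that bears on the lug when the pin is in. Pins lean in by 0.17 rad at rest and stand parallel when spread.
- pin_r (a point): The same on the pliers' -y side.
- slot_mouth (a point): Centre of the mouth of the slot in the pliers' wooden block (62 x 102 mm, top 60 mm above the bench, fixed; z up). Slot 48 mm long along y, 14 mm wide along x, 54 mm deep; the pliers' nose is 9.5 mm thick. The pliers stand in it, handles apart along y, their 21 mm long pivot boss on the rim, pliers_grip 63 mm above this point.
- nut: Bystander: yellow anodised hexagon nut, 27 mm across flats, 14 mm high, lying flat. Origin: centre of its underside.
- hex_key: Bystander: steel hex key, 100 x 30 mm, 6 mm thick, lying flat. Origin: in the long leg, at bench level.
- carabiner: Bystander: red locking carabiner, 117 x 76 mm, 15 mm thick, lying flat. Origin: its middle, at bench level.
- dish: Bystander: frosted glass dish, 96 mm across, 32 mm high. Origin: centre of its underside.
- bracket: Bystander: folded steel headlamp bracket, 60 x 34 mm, 58 mm high. Origin: centre of its underside.
- organiser: Bystander: clear plastic pill-style organiser, 40 x 203 mm, 25 mm high, seven hinged compartments in a row along its y, one lid standing open to 65 mm. Origin: centre of its underside.
- cog: Bystander: spare steel cog, 82 mm across, 4 mm thick, lying flat. Origin: centre of its underside.
- tin: Bystander: grey grease tin, 68 mm across, 55 mm high. Origin: centre of its underside.

How it is judged:
By the outcome, as a careful person would: the job done as asked, in the order asked, and still so for the second after the job is handed in, with the robot touching nothing.
It also fails if it takes over 72 s, if anything falls off the work surface, if the arm or the gripper's body presses on something with over 40 N, if the wrist force passes 120 N, or if a joint passes its speed limit or range.

ROBOT

A 7-joint arm with a two-finger parallel gripper is mounted at the origin on the work surface. World frame = base frame: x ahead of the robot, y to its left, z up, the work surface at z = 0. Lengths are in mm, angles in rad, forces in N, time in s.
With the tool pointing down it reaches from about 400 to 875 mm from the base axis. Payload 4.4 kg.
Tool frame: the origin (TCP) lies on the centre line of the jaws, within the pads' length; the fingertips stand 8 mm ahead of it and the grasp point (between the pads) lies 11 mm behind it; x points along the fingers, z is the direction in which the jaws open and shut, and the axes are right-handed (so a half turn about x gives the same grasp; the last joint's range is limited). The gripper opens to 85 mm and grips with 20 to 120 N. Pads are 22 mm wide; open, the fingers measure 114 mm over their backs; the gripper's body (76 mm by 85 mm) begins 54 mm behind the grasp point. The pads swing forward as they close: fully open they stand 13 mm farther back than shut.
Start: joints at [1.056, 0.628, 0.038, 1.517, -0.027, 0.996, -0.02], TCP at [282.053, -585.631, 239.313] pointing down, gripper open.
Joint ranges: [-3.06, 3.06], [-0.37, 2.12], [-1.25, 1.32], [0.18, 2.47], [-1.1, 4.24], [0.23, 1.98], [-2.94, 2.94]. Speed limits (rad/s): [2.57, 2.57, 3.14, 3.14, 3.14, 3.14, 3.14].

INTERFACE

Orientations are given as [roll, pitch, yaw] about the fixed x, y, z axes, in that order (R = Rz(yaw) Ry(pitch) Rx(roll)).
In Python, from cell import ctrl, get_image, camera_params gives the robot as it stands. The module is installed in compiled form; this text tells all that it offers.
- The arm moves only by the shell command python3 -m handwheel 'ROWS'. ROWS is text: rows parted by semicolons, each of 7 numbers parted by spaces: the opening, from -1 (shut) to 1 (fully open), then the shift along the tool's x, y, z in mm, then the turn, a rotation vector about the tool's x, y, z in rad. In form: grip x y z wx wy wz; .... A call has 1 to 10 rows; each row shifts and turns the pose as measured when the row begins, along the tool's axes as they then stand; what a row does not reach is not made up. A row lasts 1/10 s, in which the tool goes at most 50 mm and 8.59 degrees, less where a joint would pass 70% of its speed; a pose out of reach is approached as far as the arm can. A call with a gripper value outside its range is refused whole. The fingers move at their own pace and stop on an object; the grip force is fixed at half the most. Time passes only in rows, so rows that do not move let the fingers close. It gives the time, the measured TCP pose, the force and the opening at its end, in the units of the state.
- ctrl.read_state(): the state, without advancing time (a new reading comes with each control period).
- get_image(name): name is "scene" or "top" or "wrist"; returns the picture (420x560x3 uint8, blue, green, red); there is no depth.
- camera_params(name): a dict with "fx", "fy", "cx", "cy" (pixels), "eye" and "orientation" of the camera in the world. Camera axes: x right, y up, looking along -z (the intrinsics and any distortion apply to the point x, -y, -z); pixel columns grow to the right and rows downward; lengths in mm; the calibration is good to about 2 mm. The wrist camera is an equidistant fisheye: a pixel r from the principal point sees the ray r / f radians off the axis. A picture is of the moment at which its call begins: read the wrist's pose just before it. camera_params takes no time and is no camera call; for the wrist camera it gives the pose at the moment of the call.
- ctrl.finish_job(): hands the job in, once; it reports no verdict.
The state is a dict: "clock": time; "qpos": joint angles; "qd": joint speeds; "tau": joint torques, N m; "eef_pos": TCP position; "tool_rot": TCP orientation; "force": force on the tool from outside, world axes, zero at the start; "torque": the same for the moment, N m; "width": finger opening in mm.
Only numpy, scipy, OpenCV 4.12 (cv2) and the standard library are available. Lean on these libraries where they do the work, as an engineer would, in place of code of your own. Each camera call takes 0.05 s, during which the arm holds its last target.

## Working session

There is one attempt and no reset: what is moved stays moved. The work goes in short steps, Python scripts to look and compute and a shell command to move; the robot and the scene stay as the last step left them, time stands still between calls to the robot, and variables do not carry over. Pictures are saved under pics/ and viewed, and the job is handed in when it is done.

```bash
mkdir -p pics; ls; python3 - <<'E'
from cell import ctrl,get_image,camera_params
import cv2
s=ctrl.read_state()
for k in ['clock','qpos','eef_pos','tool_rot','force','torque','width']: print(k,s[k])
for n in ['scene','top','wrist']:
    p=camera_params(n);print(n,p)
    cv2.imwrite(f'pics/{n}0.png',get_image(n))
E
```

```text
pics
clock 0.0
qpos [ 1.05620363  0.62934894  0.03842972  1.51839147 -0.0270422   0.99630724
 -0.02001179]
eef_pos [ 281.79174247 -585.04613326  238.37951966]
tool_rot [3.13323    1.56885828 2.01120098]
force [ 0.31846748 -0.38344443  0.62140893]
torque [-0.04721425  0.00116782 -0.01074733]
width 85.09705296979217
scene {'fx': 445.7471555975781, 'fy': 445.7471555975781, 'cx': 281.90558879409184, 'cy': 208.25894871927812, 'eye': array([1418.0747108 ,  531.82138787,  697.06730205]), 'orientation': array([1.00749025, 0.01270036, 2.14046327])}
top {'fx': 423.6832863243827, 'fy': 423.6832863243827, 'cx': 277.5999891861929, 'cy': 214.12821382864377, 'eye': array([ 532.36721898,   30.46418177, 1259.73837417]), 'orientation': array([ 5.33288722e-02,  8.51918027e-04, -1.56728175e+00])}
wrist {'fx': 325.19226210127806, 'fy': 325.19226210127806, 'cx': 283.07763672423744, 'cy': 204.16535990943305, 'eye': array([ 352.46619493, -551.60595174,  373.89892522]), 'orientation': array([-0.31276069,  0.00323799, -1.12160651])}
```

View pics/scene0.png

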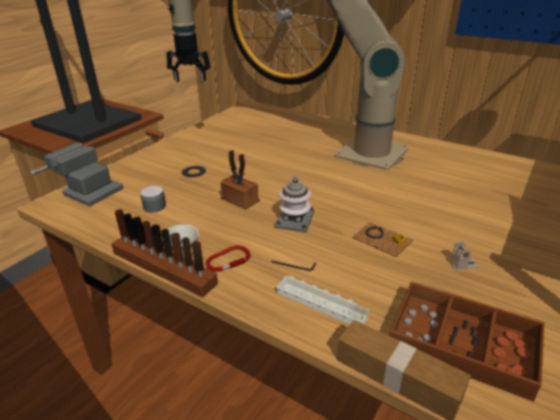

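View pics/top0.png

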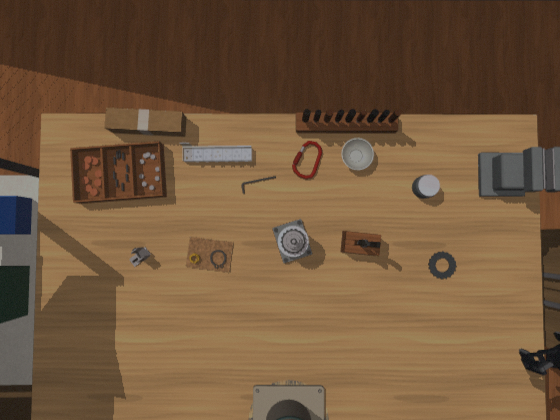

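View pics/wrist0.png

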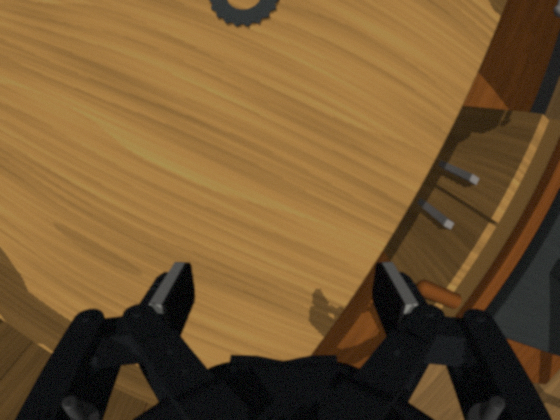

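The scene shows the pliers in their block (~240,190), the hub (~295,200) and the ring on its mat (~375,232). In the top view they are at (361,244), (293,240) and (218,258). The yellow nut lies on the mat beside the ring.

```bash
cat > h.py <<'E'
import numpy as np,cv2
from scipy.spatial.transform import Rotation as R
from cell import ctrl,get_image,camera_params
def rot(o): return R.from_euler('xyz',o).as_matrix()
def ray(p,uv,name):
    u,v=uv; a=(u-p['cx'])/p['fx']; b=(v-p['cy'])/p['fy']
    if name=='wrist':
        th=np.hypot(a,b); s=np.sin(th)/th if th>1e-9 else 1
        d=np.array([a*s,-b*s,-np.cos(th)])
    else: d=np.array([a,-b,-1.])
    d=rot(p['orientation'])@d
    return np.array(p['eye']),d/np.linalg.norm(d)
def onz(p,uv,name,z):
    e,d=ray(p,uv,name); return e+d*(z-e[2])/d[2]
def proj(p,X,name):
    c=rot(p['orientation']).T@(np.array(X)-p['eye']); x,y,z=c[0],-c[1],-c[2]
    if name=='wrist':
        r=np.hypot(x,y); th=np.arctan2(r,z); k=th/r if r>1e-9 else 0
        return np.array([p['cx']+p['fx']*x*k,p['cy']+p['fy']*y*k])
    return np.array([p['cx']+p['fx']*x/z,p['cy']+p['fy']*y/z])
def tri(rays):
    A=np.zeros((3,3));b=np.zeros(3)
    for e,d in rays:
        M=np.eye(3)-np.outer(d,d);A+=M;b+=M@e
    return np.linalg.solve(A,b)
def snap(name,tag,box=None,k=1):
    s=ctrl.read_state(); p=camera_params(name); im=get_image(name)
    np.save(f'pics/{tag}.npy',im); np.save(f'pics/{tag}_p.npy',p,allow_pickle=True)
    cv2.imwrite(f'pics/{tag}.png',im)
    if box: crop(tag,box,k)
    return im,p,s
def load(tag): return np.load(f'pics/{tag}.npy'),np.load(f'pics/{tag}_p.npy',allow_pickle=True).item()
def crop(tag,box,k,out=None):
    im=np.load(f'pics/{tag}.npy');x0,y0,x1,y1=box
    cv2.imwrite(f'pics/{out or tag+"_c"}.png',cv2.resize(im[y0:y1,x0:x1],None,fx=k,fy=k,interpolation=cv2.INTER_CUBIC))
def tool(): 
    s=ctrl.read_state(); return np.array(s['eef_pos']),rot(s['tool_rot']),s
E
python3 - <<'E'
from h import *
snap('top','t1',(180,210,390,280),3.8) 
im,p=load('t1')
crop('t1',(330,220,390,270),12,'t1b');crop('t1',(180,230,240,280),12,'t1r')
snap('scene','s1')
crop('s1',(210,140,430,260),3.6,'s1b')
E
```

```text
(no output)
```

View pics/t1b.png

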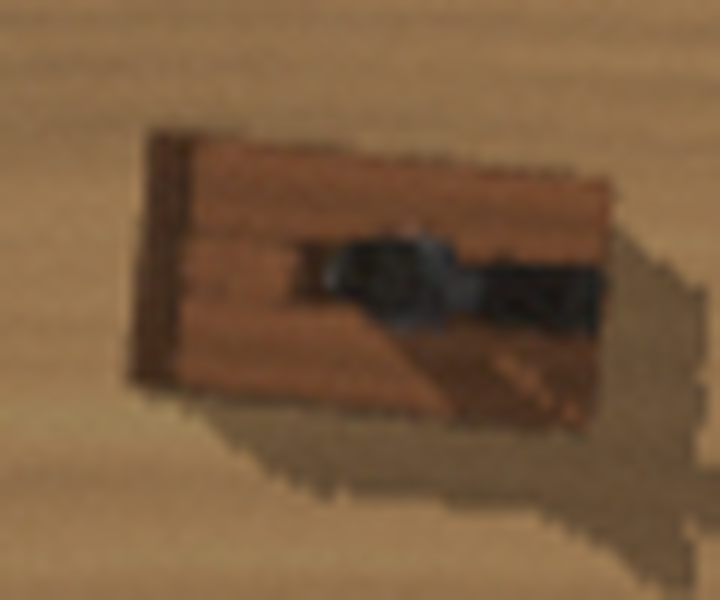

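View pics/t1r.png

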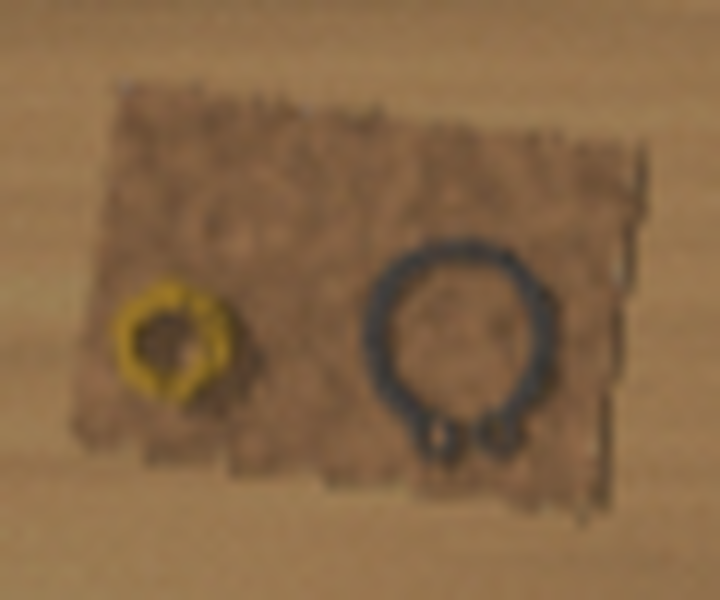

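View pics/s1b.png

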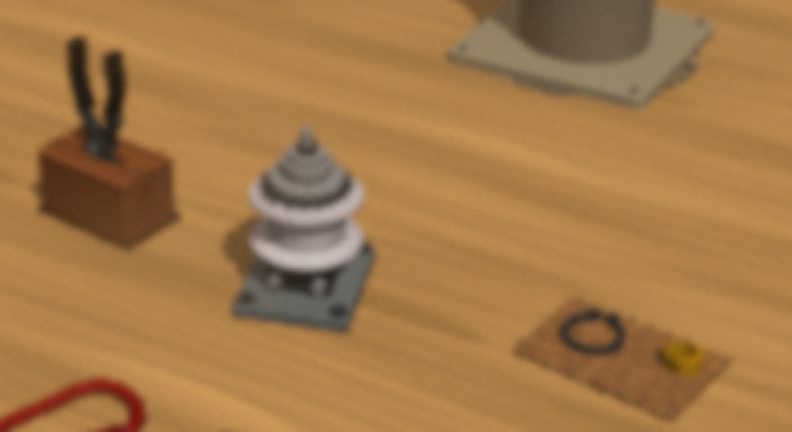

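```bash
python3 - <<'E'
from h import *
im,p=load('t1')
f=lambda c,o:np.array(c)/12+np.array(o)-0.46
P=[onz(p,f(c,(330,220)),'top',60)[:2] for c in [(190,137),(610,180),(590,432),(180,385)]]
for q in P: print(q.round(1))
c=np.mean(P,0);print('slot',c.round(1)); 
d=(P[0]+P[3]-P[1]-P[2])/2; print('len',np.linalg.norm(d),'yaw of y axis',np.degrees(np.arctan2(d[1],d[0]))-90)
d=(P[0]+P[1]-P[2]-P[3])/2; print('wid',np.linalg.norm(d),'yaw x',np.degrees(np.arctan2(d[1],d[0])))
E=[onz(p,f(q,(180,230)),'top',8)[:2] for q in [(440,438),(497,434),(461,345)]]
print('eyes/centre',[e.round(1) for e in E]); m=(E[0]+E[1])/2; d=E[2]-m; print('ring yaw',np.degrees(np.arctan2(d[1],d[0])),np.linalg.norm(d),np.linalg.norm(E[0]-E[1]))
print('hub top approx',onz(p,(293.5,240.5),'top',110))
t,M,s=tool();print(t,M.round(3),sep='\n')
q=camera_params('wrist');print('cam in tool',(M.T@(q['eye']-t)).round(1),(M.T@rot(q['orientation'])).round(3))
E
```

```text
[ 549.4 -160.2]
[ 539.6 -259.1]
[ 480.4 -253.9]
[ 491.1 -157.6]
slot [ 515.1 -207.7]
len 98.13783509584823 yaw of y axis -5.980178097035875
wid 58.86796498626487 yaw x -3.8473747543442935
eyes/centre [array([445.7, 211.7]), array([446.8, 197.8]), array([468.4, 206.8])]
ring yaw 5.3599528504020855 22.29197277093759 13.992581347038884
hub top approx [522.35727254 -11.65622026 110.        ]
[ 281.93026191 -585.38725465  238.86438555]
[[-0.     0.901  0.434]
 [ 0.001  0.434 -0.901]
 [-1.    -0.    -0.001]]
cam in tool [-135.4   78.2    0.2] [[ 0.002  0.308 -0.951]
 [ 0.     0.951  0.308]
 [ 1.    -0.001  0.001]]
```

```bash
python3 -m handwheel '1 0 0 0 0.14 0 0; 1 0 0 0 0.14 0 0; 1 0 0 0 0.14 0 0; 1 0 0 0 0.12 0 0; 1 -5 20 -39 0 0 0; 1 -5 20 -39 0 0 0; 1 -5 20 -39 0 0 0; 1 -5 20 -39 0 0 0; 1 -5 20 -39 0 0 0; 1 -5 20 -39 0 0 0'; python3 - <<'E'
from h import *
t,M,s=tool();print(t,M.round(3),s['clock'])
print(M.T@(np.array([515,-208,300])-t))
E
```

```text
clock: 1.25
eef_pos: [426.3, -366.2, 266.6]
tool_rot: [-1.23, 1.565, -2.93]
force: [1.2, -1.0, 0.4]
width: 85.8
[ 426.34832989 -366.22320154  266.60379179] [[-0.006  0.992 -0.129]
 [-0.001 -0.129 -0.992]
 [-1.    -0.005  0.002]] 1.25
[ -34.08582519   67.26471226 -168.29326144]
```

```bash
python3 -m handwheel '1 -6 13 -34 0 0 0; 1 -6 13 -34 0 0 0; 1 -6 13 -34 0 0 0; 1 -6 13 -34 0 0 0; 1 -6 13 -34 0 0 0; 1 0 0 0 0 0 0'; python3 - <<'E'
from h import *
snap('wrist','w1')
t,M,s=tool();print(t,M.round(3),s['clock'])
E
```

```text
clock: 1.85
eef_pos: [520.3, -190.2, 297.8]
tool_rot: [-2.533, 1.567, 2.063]
force: [1.1, -0.2, -0.8]
width: 85.7
[ 518.583547   -193.147357    297.48014835] [[-0.003  0.993 -0.12 ]
 [ 0.001 -0.12  -0.993]
 [-1.    -0.003 -0.001]] 1.9
```

View pics/w1.png

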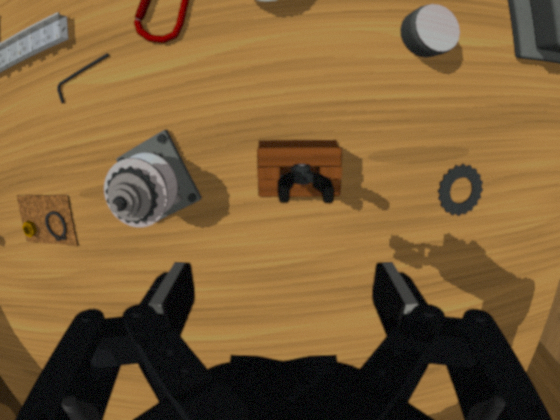

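```bash
python3 - <<'E'
from h import *
crop('w1',(245,130,355,215),7,'w1c')
crop('w1',(10,120,210,250),4,'w1h')
E
```

```text
(no output)
```

View pics/w1c.png

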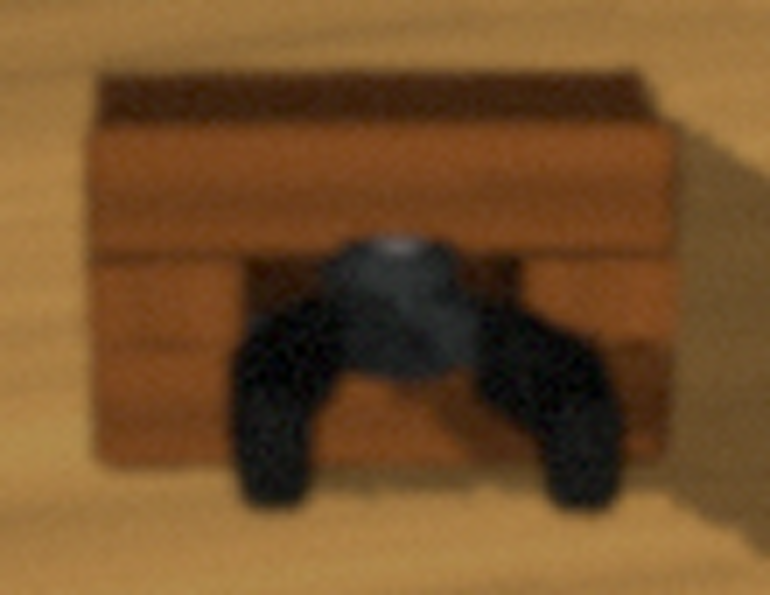

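View pics/w1h.png

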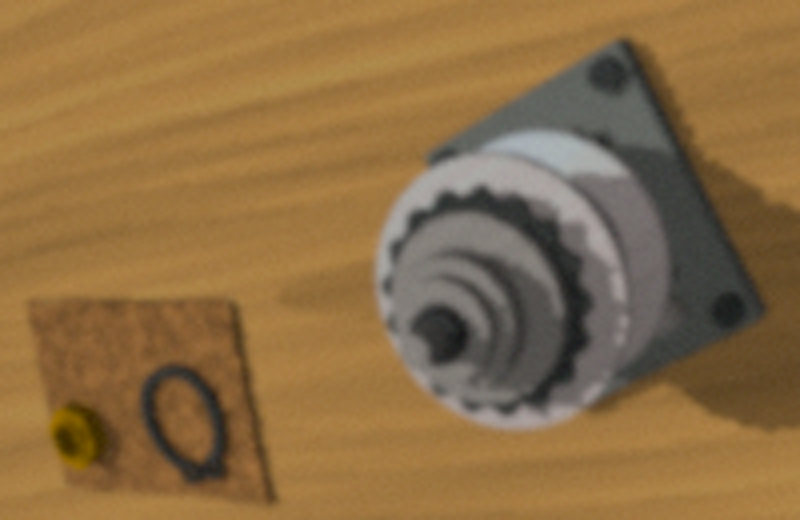

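```bash
python3 - <<'E'
from h import *
im,p=load('w1')
f=lambda c:np.array(c)/7+np.array((245,130))-0.43
P=[onz(p,f(c),'wrist',60)[:2] for c in [(92,122),(668,122),(668,465),(97,465)]]
for q in P: print(q.round(1))
c=np.mean(P,0);print('slot',c.round(1)); 
d=(P[0]+P[3]-P[1]-P[2])/2; print('len',np.linalg.norm(d),'yaw y',np.degrees(np.arctan2(d[1],d[0]))-90)
d=(P[0]+P[1]-P[2]-P[3])/2; print('wid',np.linalg.norm(d),'yaw x',np.degrees(np.arctan2(d[1],d[0])))
for c in [(245,260),(522,260)]: print('slot end',onz(p,f(c),'wrist',60)[:2])
H=[onz(p,f(c),'wrist',156)[:2] for c in [(273,478),(583,478)]]
print('handles',H,np.mean(H,0)); d=H[0]-H[1];print(np.linalg.norm(d),np.degrees(np.arctan2(d[1],d[0]))-90)
# boss
print('boss',onz(p,f((400,310)),'wrist',72))
E
```

```text
[ 549.9 -163.6]
[ 539.4 -258.5]
[ 480.  -254.2]
[ 491.2 -156.4]
slot [ 515.1 -208.2]
len 96.93524524837905 yaw y -6.430775496007428
wid 59.3661003574468 yaw x -5.556463673053619
slot end [ 523.74224447 -185.89410363]
slot end [ 518.57488988 -231.97355779]
handles [array([ 514.46239742, -189.77502258]), array([ 509.94038502, -229.1882565 ])] [ 512.20139122 -209.48163954]
39.67179860451081 -6.545117492153338
boss [ 515.03820094 -210.39435643   72.        ]
```

```bash
python3 -m handwheel '1 30 -1 6 0 0 0; 1 30 -1 6 0 0 0; 1 30 -1 4 0 0 0; 1 0 0 0 0 0 0'; python3 - <<'E'
from h import *
snap('wrist','w2')
t,M,s=tool();print(t,M.round(3),s['clock'],s['force'])
crop('w2',(230,140,370,245),5.6,'w2c')
E
```

```text
clock: 2.3
eef_pos: [512.3, -213.4, 206.1]
tool_rot: [-0.231, 1.567, -1.925]
force: [-1.2, -0.1, -0.0]
width: 85.4
[ 513.67566363 -213.96313389  208.10801635] [[ 0.002  0.992 -0.123]
 [-0.004 -0.123 -0.992]
 [-1.     0.003  0.004]] 2.35 [ 0.55556703 -1.23425387  0.59322272]
```

View pics/w2c.png

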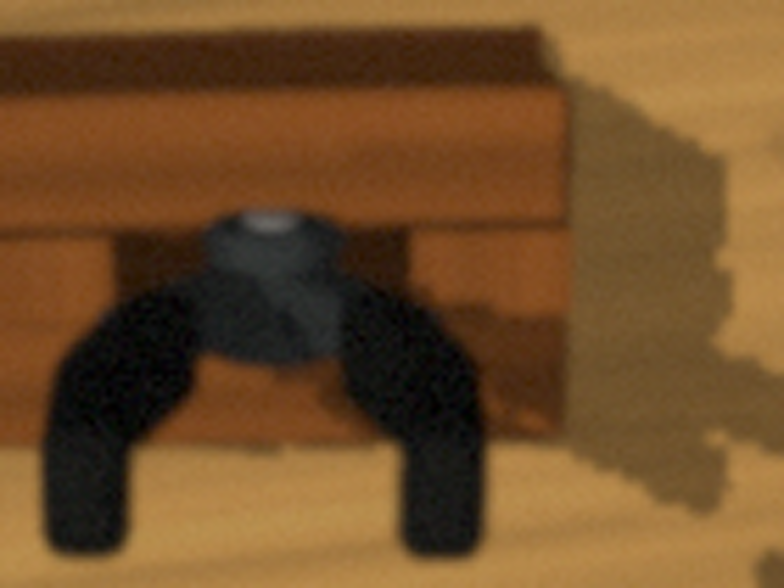

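```bash
python3 - <<'E'
from h import *
im,p=load('w2')
f=lambda c:np.array(c)/5.6+np.array((230,140))-0.41
for a,b in [((85,550),(442,550)),((85,440),(442,440))]:
    H=[onz(p,f(c),'wrist',156)[:2] for c in (a,b)]; d=H[0]-H[1]
    print(H,np.mean(H,0),np.linalg.norm(d),np.degrees(np.arctan2(d[1],d[0]))-90)
for c in [(113,230),(410,225)]: print('slot end',onz(p,f(c),'wrist',60)[:2])
print(p['eye'], tool()[0])
t,M,s=tool()
print(M.T@(np.array([515,-209,112])-[513.2,-213.8,207.5]))
E
```

```text
[array([ 511.22775711, -189.68997757]), array([ 506.37909224, -229.2451182 ])] [ 508.80342468 -209.46754789] 39.85120702846472 -6.988447221657211
[array([ 524.19729637, -191.8442625 ]), array([ 519.4312869 , -230.48534749])] [ 521.81429163 -211.16480499] 38.93389647697668 -7.031375900660237
slot end [ 524.81527592 -185.71849436]
slot end [ 519.76832575 -232.79962512]
[ 590.15057628 -223.19088996  341.44164922] [ 513.67566363 -213.96313389  208.10801635]
[95.4813353   0.93124269 -5.38306563]
```

```bash
python3 -m handwheel '1 25 1 -4 0 0 0; 1 25 1 -1 0 0 0; 1 25 0 0 0 0 0; 1 18 0 0 0 0 0; 1 0 0 0 0 0 0;1 0 0 0 0 0 0'; python3 - <<'E'
from h import *
snap('wrist','w3')
t,M,s=tool();print(t,M.round(3),s['clock'],s['force'])
E
```

```text
clock: 2.95
eef_pos: [523.6, -216.3, 123.0]
tool_rot: [1.13, 1.548, -0.569]
force: [-0.2, 0.6, 0.7]
width: 85.6
[ 523.68188845 -216.34164384  123.13829251] [[ 0.019  0.992 -0.128]
 [-0.012 -0.128 -0.992]
 [-1.     0.021  0.01 ]] 3.0 [ 0.43761167  0.29787595 -0.44400277]
```

View pics/w3.png

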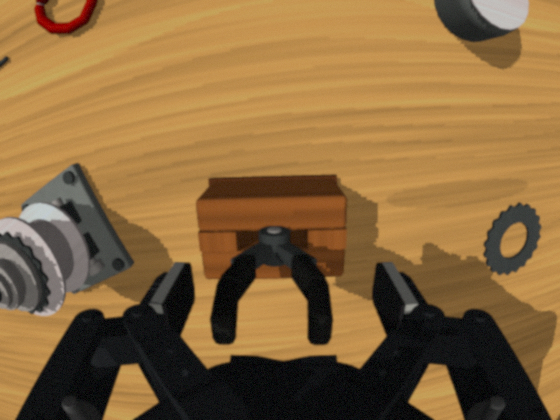

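```bash
cat >> h.py <<'E'
def need(pos,yawdeg,show=True):
    """tool x down, tool y at yawdeg"""
    t,M,s=tool(); a=np.radians(yawdeg)
    T=np.array([[0,np.cos(a),np.sin(a)],[0,np.sin(a),-np.cos(a)],[-1,0,0]])
    rv=R.from_matrix(M.T@T).as_rotvec(); d=M.T@(np.array(pos)-t)
    print('clk',round(s['clock'],2),'tcp',t.round(1),'yaw',round(np.degrees(np.arctan2(M[1,1],M[0,1])),1),'tilt',M[:2,0].round(3),'F',np.round(s['force'],1),'w',round(s['width'],1))
    print('shift',d.round(1),'rot',rv.round(3))
E
python3 -c "
from h import *
need((515.5,-209.5,113),-6.8)"
```

```text
clk 3.0 tcp [ 523.7 -216.3  123.1] yaw -7.3 tilt [ 0.019 -0.012] F [ 0.4  0.3 -0.4] w 85.6
shift [ 9.9 -9.2 -5.8] rot [-0.009  0.01  -0.021]
```

```bash
python3 -m handwheel '1 0 -5 -3 -0.009 0.01 -0.021; 1 0 -4 -3 0 0 0; 1 0 0 0 0 0 0; 1 0 0 0 0 0 0'; python3 -c "
from h import *
need((515.5,-209.5,113),-6.8)"
```

```text
clock: 3.4
eef_pos: [516.9, -209.6, 127.2]
tool_rot: [1.501, 1.566, -0.189]
force: [0.7, 0.0, 0.2]
width: 85.5
clk 3.4 tcp [ 516.9 -209.6  127.2] yaw -6.8 tilt [ 0.004 -0.001] F [0.7 0.  0.2] w 85.5
shift [14.1 -1.5  0.1] rot [ 0.     0.    -0.004]
```

```bash
python3 -m handwheel '1 8 -1 0 0 0 -0.004; 1 7 0 0 0 0 0; 1 0 0 0 0 0 0'; python3 -c "
from h import *
need((515.5,-209.5,113),-6.8)"
```

```text
clock: 3.7
eef_pos: [516.0, -209.3, 111.2]
tool_rot: [1.007, 1.57, -0.682]
force: [-0.8, 0.1, -0.2]
width: 85.3
clk 3.7 tcp [ 516.  -209.3  111.2] yaw -6.8 tilt [ 0.001 -0.   ] F [-0.8  0.1 -0.2] w 85.3
shift [-1.8 -0.5  0.2] rot [ 0.001  0.    -0.001]
```

```bash
python3 -m handwheel '0.3 0 0 0 0 0 0; 0.2 0 0 0 0 0 0; 0.2 0 0 0 0 0 0; 0.2 0 0 0 0 0 0; 0.2 0 0 0 0 0 0'; python3 -c "
from h import *
need((515.5,-209.5,113),-6.8); snap('wrist','w4')"
```

```text
clock: 4.2
eef_pos: [516.3, -209.6, 111.4]
tool_rot: [1.048, 1.57, -0.642]
force: [0.9, 0.1, -1.8]
width: 51.1
clk 4.2 tcp [ 516.3 -209.6  111.4] yaw -6.8 tilt [ 0.001 -0.001] F [ 0.9  0.1 -1.8] w 51.1
shift [-1.6 -0.8 -0. ] rot [ 0.     0.    -0.001]
```

View pics/w4.png

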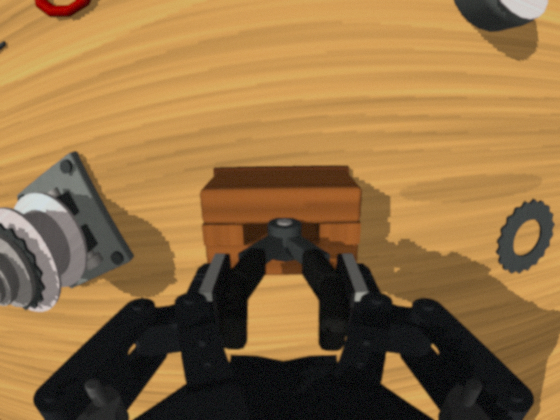

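```bash
python3 -m handwheel '0.2 -12 0 0 0 0 0; 0.2 -12 0 0 0 0 0; 0.2 -12 0 0 0 0 0;0.2 0 0 0 0 0 0'; python3 -c "
from h import *
need((516,-209.5,190),-6.8)"
```

```text
clock: 4.65
eef_pos: [516.2, -209.6, 150.5]
tool_rot: [0.814, 1.57, -0.875]
force: [0.3, -0.5, -1.3]
width: 51.2
clk 4.65 tcp [ 516.2 -209.6  150.5] yaw -6.8 tilt [ 0.    -0.001] F [ 0.3 -0.5 -1.3] w 51.2
shift [-39.5  -0.2  -0.1] rot [ 0.     0.    -0.001]
```

```bash
python3 -m handwheel '0.2 -15 0 0 0 0 0; 0.2 -15 0 0 0 0 0; 0.2 -15 0 0 0 0 0; 0.2 -20 0 0 0 0 0; 0.2 -25 0 0 0 0 0; 0.2 -20 0 0 0 0 0;0.2 0 0 0 0 0 0; 0.2 0 0 0 0 0 0'; python3 -c "
from h import *
need((446,205,265),5)
snap('wrist','w5');snap('scene','s5'); crop('w5',(220,160,350,340),4);crop('s5',(180,90,320,220),5)"
```

```text
clock: 5.45
eef_pos: [515.0, -208.9, 265.9]
tool_rot: [1.305, 1.57, -0.384]
force: [-0.4, -0.1, -1.7]
width: 51.3
clk 5.45 tcp [ 515.  -208.9  265.9] yaw -6.8 tilt [ 0.001 -0.   ] F [-0.4 -0.1 -1.7] w 51.3
shift [   0.7 -117.4 -402.9] rot [-0.206  0.    -0.001]
```

View pics/w5.png

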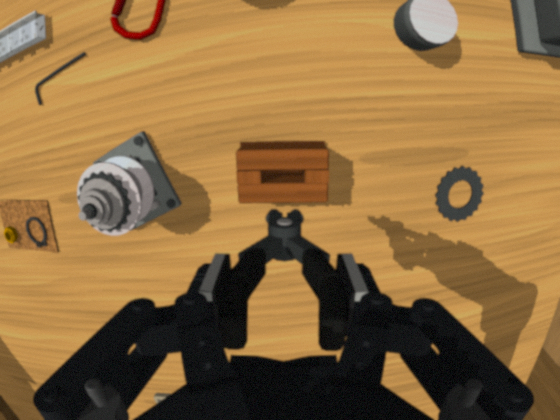

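View pics/s5_c.png

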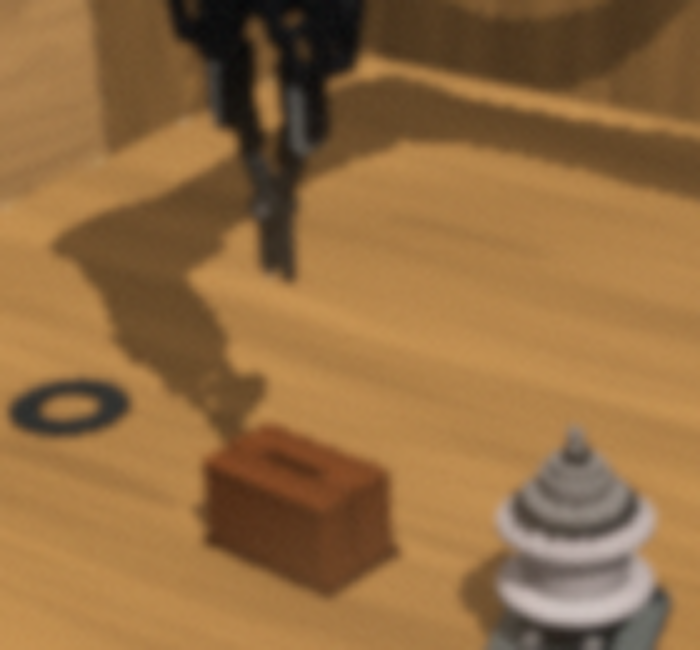

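```bash
python3 -m handwheel '0.2 0 0 0 -0.1 0 0; 0.2 0 0 0 -0.1 0 0; 0.2 0 -3 -35 0 0 0; 0.2 0 -3 -35 0 0 0; 0.2 0 -3 -35 0 0 0; 0.2 0 -3 -35 0 0 0; 0.2 0 -3 -35 0 0 0; 0.2 0 -3 -35 0 0 0; 0.2 0 -3 -35 0 0 0; 0.2 0 -3 -35 0 0 0'; python3 -c "
from h import *
need((446,205,265),5)"
```

```text
clock: 6.55
eef_pos: [459.2, 71.3, 253.0]
tool_rot: [-1.541, 1.55, -3.035]
force: [0.4, 0.6, -1.6]
width: 51.6
clk 6.55 tcp [459.2  71.3 253. ] yaw 4.4 tilt [-0.021 -0.002] F [ 0.4  0.6 -1.6] w 51.6
shift [ -12.    -3.1 -134.3] rot [-0.01   0.001  0.021]
```

```bash
python3 -m handwheel '0.2 -4 -5 -40 -0.01 0 0.02; 0.2 -4 -5 -40 0 0 0; 0.2 -4 -5 -40 0 0 0; 0.2 0 -4 -10 0 0 0; 0.2 0 0 0 0 0 0;0.2 0 0 0 0 0 0'; python3 -c "
from h import *
need((446,205,265),5)
snap('wrist','w6'); need((446,205,265),5); crop('w6',(180,110,380,260),4)"
```

```text
clock: 7.15
eef_pos: [423.0, 207.8, 259.2]
tool_rot: [-1.374, 1.56, -2.848]
force: [-0.3, -0.4, -1.3]
width: 51.3
clk 7.15 tcp [423.  207.8 259.2] yaw 5.5 tilt [-0.011 -0.003] F [-0.3 -0.4 -1.3] w 51.3
shift [-6.  22.5  5. ] rot [0.009 0.002 0.011]
clk 7.2 tcp [423.  207.4 259.1] yaw 5.5 tilt [-0.011 -0.003] F [-1.3  0.7 -1.7] w 51.1
shift [-6.1 22.6  4.6] rot [0.008 0.002 0.011]
```

View pics/w6_c.png

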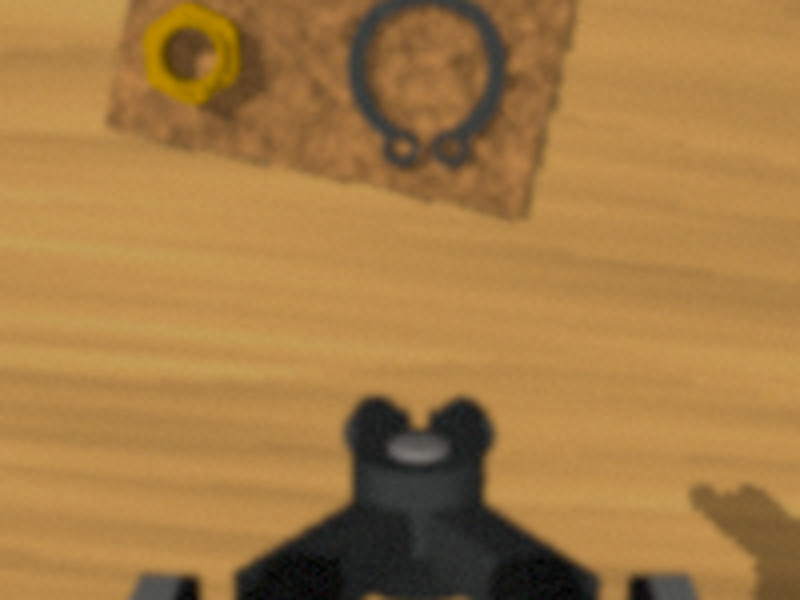

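```bash
python3 - <<'E'
from h import *
im,p=load('w6')
f=lambda c:np.array(c)/4+np.array((180,110))-0.375
E=[onz(p,f(c),'wrist',8)[:2] for c in [(403,150),(453,150)]]
print(E,np.linalg.norm(E[0]-E[1])); d=E[0]-E[1];print(np.degrees(np.arctan2(d[1],d[0]))-90)
# ring mask
hsv=cv2.cvtColor(im,cv2.COLOR_BGR2HSV)
b=im.astype(int); m=((b[...,2]-b[...,0])<30)&(b[...,2]<120)
m[:95]=0;m[152:]=0;m[:,:255]=0;m[:,310:]=0
v,u=np.nonzero(m);print(len(u),u.min(),u.max(),v.min(),v.max())
Q=np.array([onz(p,(x,y),'wrist',8)[:2] for x,y in zip(u,v)])
Em=np.mean(E,0)
# exclude lugs: fit circle to points >8 mm away from lugs
Q2=Q[Q[:,0]>Em[0]+8]
A=np.c_[2*Q2,np.ones(len(Q2))];s=np.linalg.lstsq(A,(Q2**2).sum(1),rcond=None)[0];c=s[:2]
print('centre',c,'r',np.sqrt(s[2]+c@c)); d=c-Em;print('ring yaw',np.degrees(np.arctan2(d[1],d[0])),np.linalg.norm(d),'eyemid',Em)
# predicted pins
t,M,s=tool()
for sgn in(1,-1):
    X=t+M@np.array([-11+101,0,-sgn*7.1]); print('pin end',X.round(1),((proj(p,X,'wrist')-(180,110)+.4)*4).round())
    X=t+M@np.array([-11+101-4,0,-sgn*8]); print('shoulder',X.round(1),((proj(p,X,'wrist')-(180,110)+.4)*4).round())
X=t+M@np.array([-11+55,0,0]);print('pivot',((proj(p,X,'wrist')-(180,110)+.4)*4).round())
E
```

```text
[array([444.58337589, 212.71366365]), array([446.04018662, 197.86497235])] 14.919984281251788
5.603377854472512
399 267 305 108 150
centre [470.02720134 208.10271261] r 21.12486886649648
ring yaw 6.494114311039866 24.87503124038102 eyemid [445.31178126 205.289318  ]
pin end [421.4 214.1 169.1] [377. 406.]
shoulder [421.3 215.1 173.1] [371. 413.]
pin end [422.7 200.  169.2] [454. 406.]
shoulder [422.8 199.1 173.2] [460. 413.]
pivot [416. 506.]
```

```bash
python3 -c "
from h import *
need((445.3,205.3,135),6)"; python3 -m handwheel '0.2 30 8 2 -0.008 0.002 0.011; 0.2 30 8 1 0 0 0; 0.2 30 6 0 0 0 0; 0.2 20 0 0 0 0 0; 0.2 0 0 0 0 0 0;0.2 0 0 0 0 0 0'; python3 -c "
from h import *
need((445.3,205.3,120),6)"
```

```text
clk 7.2 tcp [423.  207.4 259.1] yaw 5.5 tilt [-0.011 -0.003] F [-1.3  0.7 -1.7] w 51.1
shift [123.9  23.4   3.9] rot [-0.009  0.002  0.011]
clock: 7.8
eef_pos: [450.9, 195.4, 145.9]
tool_rot: [0.615, 1.565, -0.87]
force: [0.9, 0.1, -2.2]
width: 51.6
clk 7.8 tcp [450.9 195.4 145.9] yaw 4.9 tilt [ 0.004 -0.004] F [ 0.9  0.1 -2.2] w 51.6
shift [ 25.8  -4.8 -10.5] rot [-0.019  0.005 -0.003]
```

```bash
python3 -m handwheel '0.2 5 -5 -5 -0.019 0.005 -0.003; 0.2 10 0 -5 0 0 0; 0.2 0 0 0 0 0 0;0.2 0 0 0 0 0 0'; python3 -c "
from h import *
need((445.3,205.3,120),6)
snap('wrist','w7'); crop('w7',(210,150,350,260),5.6)"
```

```text
clock: 8.2
eef_pos: [446.4, 205.5, 132.6]
tool_rot: [2.049, 1.565, 0.583]
force: [0.0, 0.4, -1.9]
width: 51.4
clk 8.2 tcp [446.4 205.5 132.6] yaw 6.0 tilt [0.005 0.003] F [ 0.   0.4 -1.9] w 51.4
shift [12.6 -1.2  0.1] rot [ 0.    -0.003 -0.005]
```

View pics/w7_c.png

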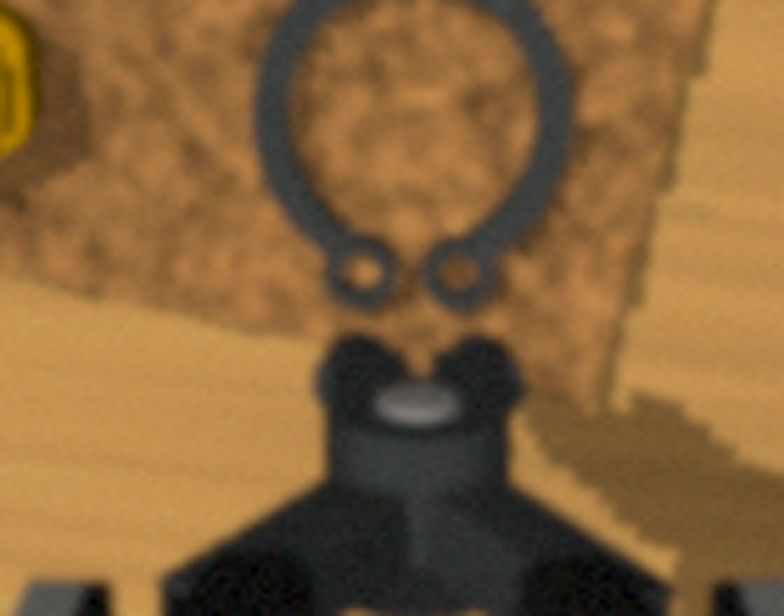

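```bash
python3 - <<'E'
from h import *
im,p=load('w7')
g=lambda X:((proj(p,X,'wrist')-(210,150)+.41)*5.6).round()
t,M,s=tool()
for dx in (79,78,86,90):
  for sg in (1,-1):
    print(dx,[g(t+M@np.array([dx-3.9,y,-sg*8+1.0])) for y in (-4.7,0,4.7)])
f=lambda c:np.array(c)/5.6+np.array((210,150))-0.41
E=[onz(p,f(c),'wrist',7)[:2] for c in [(362,271),(461,272)]];print(E,np.mean(E,0))
for e in E: print(M.T@(np.r_[e,6]-t))
d=E[0]-E[1];print(np.degrees(np.arctan2(d[1],d[0]))-90,np.linalg.norm(d))
E
```

```text
79 [array([353., 419.]), array([352., 384.]), array([352., 348.])]
79 [array([481., 419.]), array([482., 384.]), array([482., 348.])]
78 [array([352., 422.]), array([352., 386.]), array([352., 350.])]
78 [array([482., 422.]), array([482., 387.]), array([483., 350.])]
86 [array([354., 399.]), array([354., 364.]), array([354., 329.])]
86 [array([480., 399.]), array([480., 365.]), array([481., 329.])]
90 [array([355., 388.]), array([355., 354.]), array([355., 319.])]
90 [array([479., 388.]), array([479., 354.]), array([479., 319.])]
[array([445.41332293, 213.03405462]), array([446.83787556, 198.27058151])] [446.12559924 205.65231806]
[126.63174843  -0.80735787  -7.17626838]
[126.590736    -0.94194328   7.65510692]
5.511504228843378 14.832042627404194
```

```bash
python3 -m handwheel '0.2 8 0 -1 0 -0.003 0.012; 0.2 8 0 0 0 0 0.008; 0.2 6 0 0 0 0 0; 0.2 0 0 0 0 0 0;0.2 0 0 0 0 0 0'; python3 -c "
from h import *
need((446,206.5,108),6)
snap('wrist','w8'); crop('w8',(210,150,350,260),5.6);snap('scene','s8');crop('s8',(330,160,430,240),7)"
```

```text
clock: 8.75
eef_pos: [448.0, 207.7, 111.6]
tool_rot: [1.603, 1.542, 0.139]
force: [-0.2, 0.4, -1.2]
width: 51.2
clk 8.75 tcp [448.  207.7 111.6] yaw 6.1 tilt [0.029 0.004] F [-0.2  0.4 -1.2] w 51.2
shift [ 3.5 -2.2  1. ] rot [ 0.001 -0.001 -0.029]
```

View pics/w8_c.png

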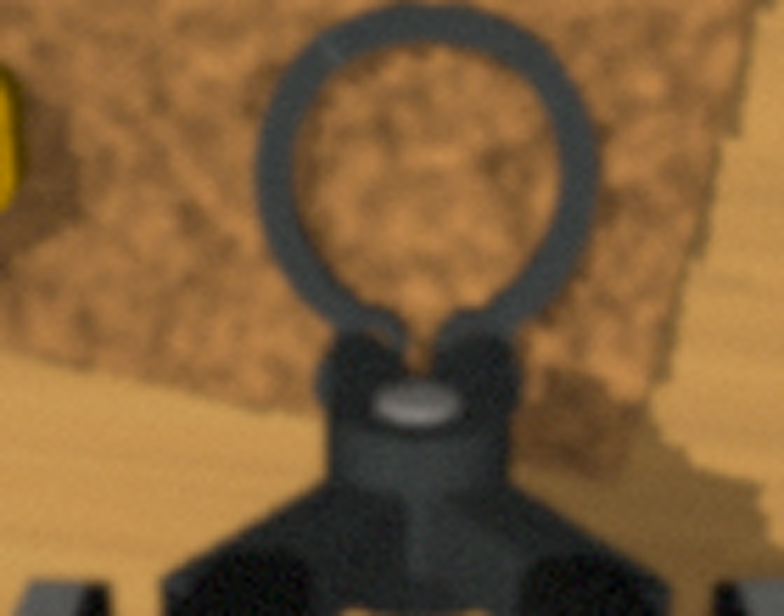

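View pics/s8_c.png

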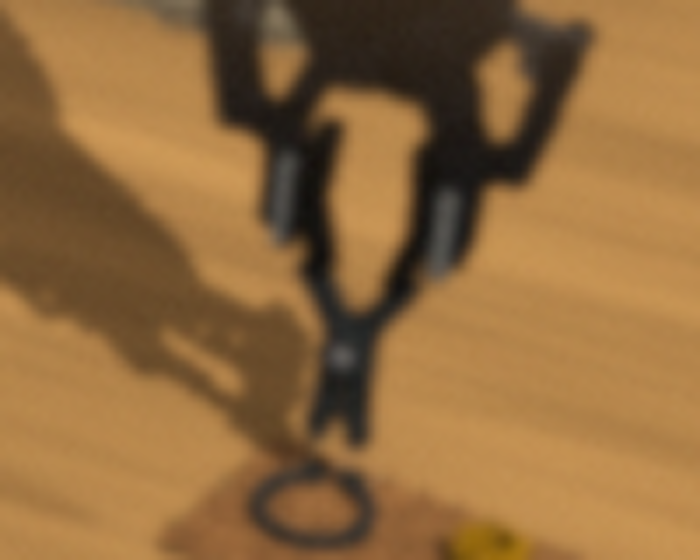

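```bash
python3 - <<'E'
from h import *
im,p=load('w8')
g=lambda X:((proj(p,X,'wrist')-(210,150)+.41)*5.6).round()
for e in [(445.41,213.03,8),(446.84,198.27,8),(446.12-3,205.65,8)]: print(g(e))
f=lambda c:np.array(c)/5.6+np.array((210,150))-0.41
b=im.astype(int); m=((b[...,2]-b[...,0])<30)
v,u=np.nonzero(m); k=(u>253)&(u<320)&(v>148)&(v<208);u=u[k];v=v[k]
Q=np.array([onz(p,(x,y),'wrist',8)[:2] for x,y in zip(u,v)])
def fit(Q):
    A=np.c_[2*Q,np.ones(len(Q))];s=np.linalg.lstsq(A,(Q**2).sum(1),rcond=None)[0];return s[:2],np.sqrt(s[2]+s[:2]@s[:2])
c,r=fit(Q);
for i in range(4):
    k=abs(np.linalg.norm(Q-c,axis=1)-r)<4; c,r=fit(Q[k])
print('ring centre',c,r,k.sum(),'eyemid pred',c-22.5*np.array([np.cos(.1),np.sin(.1)]))
t,M,s=tool()
for sg in(1,-1): print(g(t+M@np.array([86,-2.4,1-8*sg])))
E
```

```text
[371. 346.]
[478. 348.]
[422. 367.]
ring centre [470.12582764 207.96215758] 21.293731889162807 985 eyemid pred [447.73823392 205.71590571]
[356. 371.]
[480. 371.]
```

```bash
python3 - <<'E'
from h import *
t,M,s=tool()
for off in [(90,-2.5,1.0),(86,-2.4,1.0)]:
    X=t+M@np.array(off);print(X, M.T@(np.array([446.1,205.65,8])-X))
E
```

```text
[448.36353637 206.80366106  21.66865167] [13.59170191 -2.77501894  0.92275588]
[448.34602296 206.79746464  25.66985835] [17.59170191 -2.87501894  0.92275588]
```

```bash
python3 -m handwheel '0.2 4 -2 0.6 0 0 0; 0.2 4 0 0 0 0 0; 0.2 0 0 0 0 0 0;0.2 0 0 0 0 0 0'; python3 - <<'E'
from h import *
snap('wrist','w9'); crop('w9',(230,160,340,245),7)
t,M,s=tool();print(t,M[:,0],s['force'],s['clock'])
X=t+M@np.array((90,-2.5,1.0));print(X, M.T@(np.array([446.1,205.65,8])-X))
im,p=load('w9');g=lambda X:((proj(p,X,'wrist')-(230,160)+.43)*7).round()
for e in [(445.41,213.03,8),(446.84,198.27,8)]: print(g(e))
for sg in(1,-1): print(g(t+M@np.array([86,-2.4,1-8*sg])))
E
```

```text
clock: 9.25
eef_pos: [446.7, 206.8, 103.5]
tool_rot: [1.618, 1.54, 0.153]
force: [0.6, -0.1, -2.0]
width: 51.4
[446.68475352 206.85587651 103.49197101] [ 0.03001839  0.00462356 -0.99953865] [-0.68149849  0.43307247 -1.43365285] 9.3
[447.00683847 206.0143508   13.45621092] [ 5.42478728 -1.10527247  0.27459203]
[316. 375.]
[454. 376.]
[306. 395.]
[460. 395.]
```

View pics/w9_c.png

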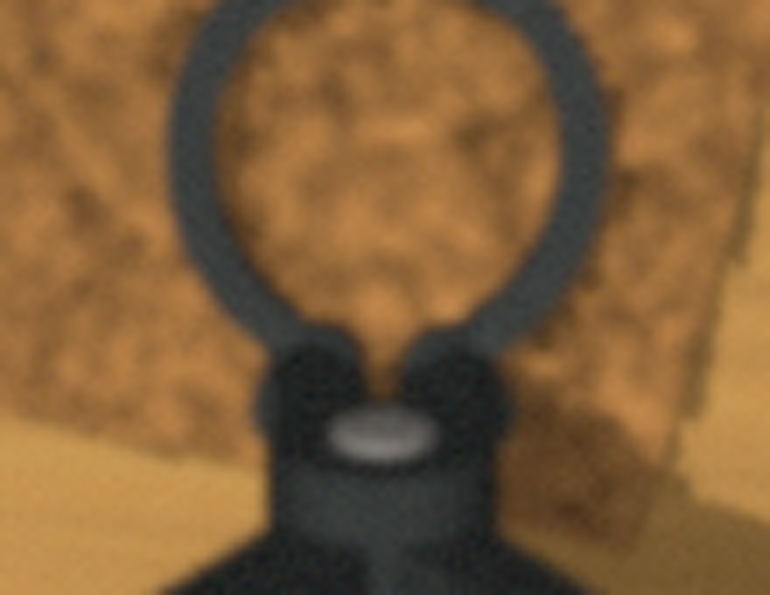

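```bash
python3 -m handwheel '0.2 2 -1 0.2 0 0 0; 0.2 2 0 0 0 0 0; 0.2 2 0 0 0 0 0;0.2 0 0 0 0 0 0'; python3 - <<'E'
from h import *
t,M,s=tool();print(t,M[:,0],s['force'],s['clock'])
X=t+M@np.array((90,-2.5,1.0));print(X, M.T@(np.array([446.1,205.65,8])-X))
E
```

```text
clock: 9.7
eef_pos: [446.0, 206.6, 97.1]
tool_rot: [1.623, 1.54, 0.158]
force: [0.1, 0.2, -1.1]
width: 51.5
[445.97291961 206.63899073  97.08072902] [ 0.03032577  0.0048172  -0.99952846] [ 0.11632604  0.21658262 -1.14545745] 9.7
[446.32266001 205.8149698    7.0449102 ] [-0.96218647 -0.20939433  0.13906926]
```

```bash
python3 -m handwheel '0.2 1.5 0 0 0 0 0;0.2 0 0 0 0 0 0'; python3 - <<'E'
from h import *
t,M,s=tool();print(t,M[:,0],s['force'],s['clock'])
X=t+M@np.array((90,-2.5,1.0));print(X, M.T@(np.array([446.1,205.65,8])-X))
snap('wrist','w10'); crop('w10',(230,160,340,245),7)
E
```

```text
clock: 9.9
eef_pos: [446.0, 206.7, 95.4]
tool_rot: [1.623, 1.54, 0.158]
force: [-1.1, -0.4, -1.1]
width: 51.2
[445.97505434 206.68523795  95.39659408] [ 0.03020064  0.00480346 -0.99953231] [-1.0741709  -0.41494792 -1.14499987] 9.9
[446.31358139 205.85986987   5.36074474] [-2.64547932 -0.15379384  0.18198171]
```

View pics/w10_c.png

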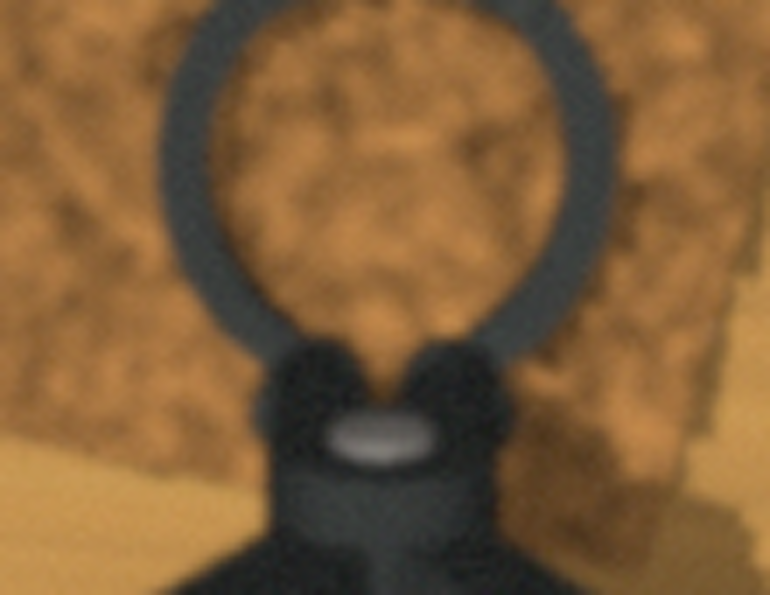

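```bash
python3 -m handwheel '0.2 1.2 0 0 0 0 0;0.2 0 0 0 0 0 0'; python3 - <<'E'
from h import *
t,M,s=tool();print(t,M[:,0],s['force'],s['clock'])
X=t+M@np.array((90,-2.5,1.0));print(X, M.T@(np.array([446.1,205.65,8])-X))
E
```

```text
clock: 10.15
eef_pos: [446.1, 206.7, 94.2]
tool_rot: [1.625, 1.54, 0.16]
force: [-0.8, -0.7, -0.8]
width: 51.6
[446.07319178 206.71683306  94.24105625] [ 0.03035156  0.00488711 -0.99952734] [-0.79615425 -0.69381222 -0.7711724 ] 10.15
[446.42530161 205.89902221   4.20519004] [-3.80410671 -0.23306716  0.20704514]
```

```bash
python3 -m handwheel '0.2 0.8 0 0 0 0 0;0.2 0 0 0 0 0 0'; python3 - <<'E'
from h import *
t,M,s=tool();print(t,M[:,0],s['force'],s['clock'])
E
```

```text
clock: 10.35
eef_pos: [446.6, 206.8, 93.9]
tool_rot: [1.633, 1.539, 0.167]
force: [-0.3, -1.0, 0.4]
width: 51.3
[446.63985487 206.83721354  93.90526405] [ 0.03152989  0.00533078 -0.99948859] [-0.26135563 -0.97282372  0.3778083 ] 10.35
```

```bash
python3 -m handwheel '0.13 0 0 0 0 0 0;0.06 -1 0 0 0 0 0;0.06 0 0 0 0 0 0'; python3 -c "
from h import *
need((446,206.5,90),6); snap('wrist','w11'); crop('w11',(230,160,340,245),7)"
```

```text
clock: 10.65
eef_pos: [447.7, 206.4, 96.0]
tool_rot: [1.629, 1.537, 0.163]
force: [-0.2, 0.7, -1.3]
width: 45.2
clk 10.65 tcp [447.7 206.4  96. ] yaw 6.0 tilt [0.034 0.006] F [-0.2  0.7 -1.3] w 45.2
shift [ 5.9 -1.9 -0.3] rot [-0.    -0.002 -0.034]
```

View pics/w11_c.png

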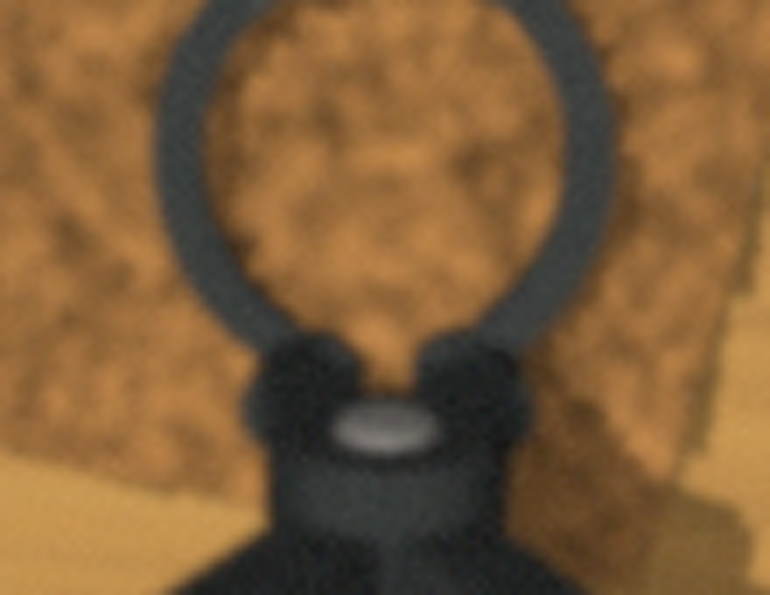

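```bash
python3 -m handwheel '0 0 0 0 0 0 0;-0.08 0 0 0 0 0 0;-0.08 0 0 0 0 0 0'; python3 -c "
from h import *
need((446,206.5,90),6); snap('wrist','w12'); crop('w12',(230,160,340,245),7)"
```

```text
clock: 11.0
eef_pos: [448.6, 205.3, 96.7]
tool_rot: [1.597, 1.535, 0.13]
force: [0.0, -0.6, 0.5]
width: 39.7
clk 11.0 tcp [448.6 205.3  96.7] yaw 5.9 tilt [0.035 0.005] F [ 0.  -0.6  0.5] w 39.7
shift [ 6.7 -2.7 -1.5] rot [-0.001 -0.001 -0.036]
```

View pics/w12_c.png

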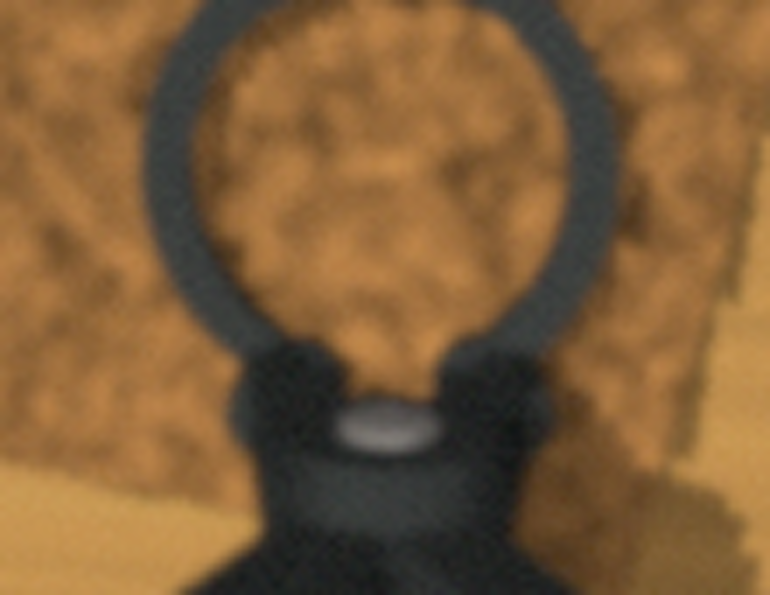

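```bash
python3 -m handwheel '-0.15 0 0 0 0 0 0;-0.22 -0.5 0 0 0 0 0;-0.22 0 0 0 0 0 0'; python3 -c "
from h import *
need((446,206.5,90),6)"; python3 -m handwheel '-0.28 0 0 0 0 0 0;-0.33 -0.5 0 0 0 0 0;-0.33 0 0 0 0 0 0';  python3 -c "
from h import *
need((446,206.5,90),6); snap('wrist','w13'); crop('w13',(230,160,340,245),7)"
```

```text
clock: 11.35
eef_pos: [448.7, 204.9, 97.7]
tool_rot: [1.585, 1.535, 0.118]
force: [-0.2, 0.2, 0.9]
width: 33.8
clk 11.35 tcp [448.7 204.9  97.7] yaw 5.9 tilt [0.035 0.004] F [-0.2  0.2  0.9] w 33.8
shift [ 7.6 -2.8 -1.9] rot [-0.001 -0.    -0.036]
clock: 11.65
eef_pos: [448.4, 204.6, 98.2]
tool_rot: [1.574, 1.536, 0.107]
force: [-0.9, -0.6, 2.7]
width: 29.1
clk 11.65 tcp [448.4 204.6  98.2] yaw 5.9 tilt [0.035 0.004] F [-0.9 -0.6  2.7] w 29.1
shift [ 8.1 -2.5 -2.1] rot [-0.001 -0.    -0.035]
```

View pics/w13_c.png

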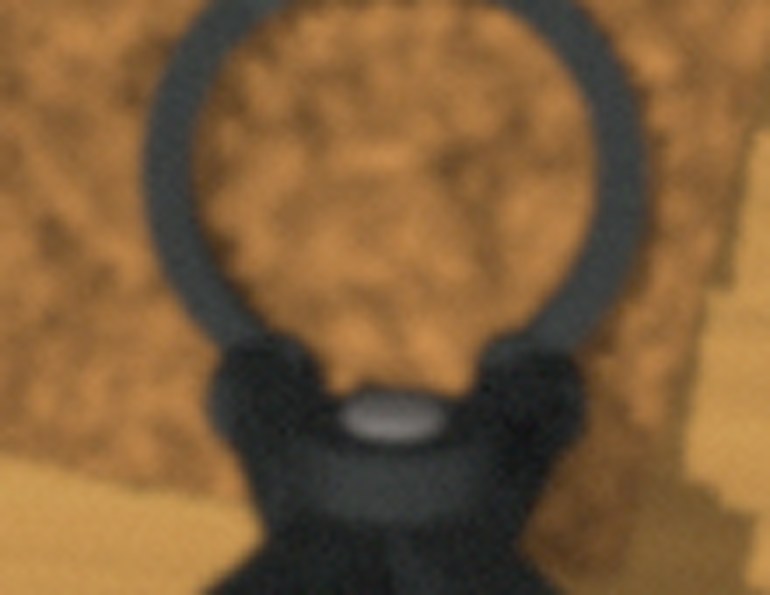

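```bash
python3 -m handwheel '-0.36 0 0 0 0 0 0;-0.38 -0.5 0 0 0 0 0;-0.38 0 0 0 0 0 0'; python3 -c "
from h import *
need((446,206.5,90),6)"; python3 -m handwheel '-0.38 -2 0 0 0 0 0;-0.38 -4 0 0 0 0 0;-0.38 -6 0 0 0 0 0;-0.38 -6 0 0 0 0 0;-0.38 0 0 0 0 0 0';  python3 -c "
from h import *
need((446,206.5,90),6); snap('wrist','w14'); crop('w14',(215,130,345,245),6);snap('scene','s14');crop('s14',(330,150,430,240),7)"
```

```text
clock: 12.0
eef_pos: [448.3, 204.7, 98.4]
tool_rot: [1.572, 1.536, 0.105]
force: [-0.0, 0.0, 1.0]
width: 26.9
clk 12.0 tcp [448.3 204.7  98.4] yaw 5.9 tilt [0.035 0.004] F [-0.  0.  1.] w 26.9
shift [ 8.3 -2.3 -2. ] rot [-0.001 -0.    -0.035]
clock: 12.5
eef_pos: [447.1, 205.2, 117.2]
tool_rot: [1.583, 1.537, 0.117]
force: [0.2, 0.2, -1.4]
width: 26.9
clk 12.5 tcp [447.1 205.2 117.2] yaw 6.0 tilt [0.033 0.004] F [ 0.2  0.2 -1.4] w 26.9
shift [27.2 -1.9 -1.4] rot [-0.    -0.    -0.034]
```

View pics/w14_c.png

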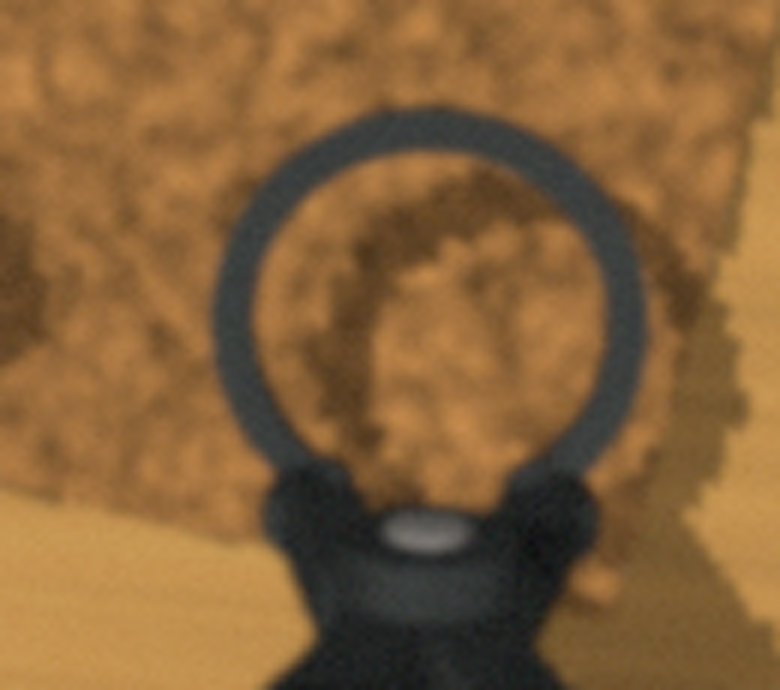

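View pics/s14_c.png

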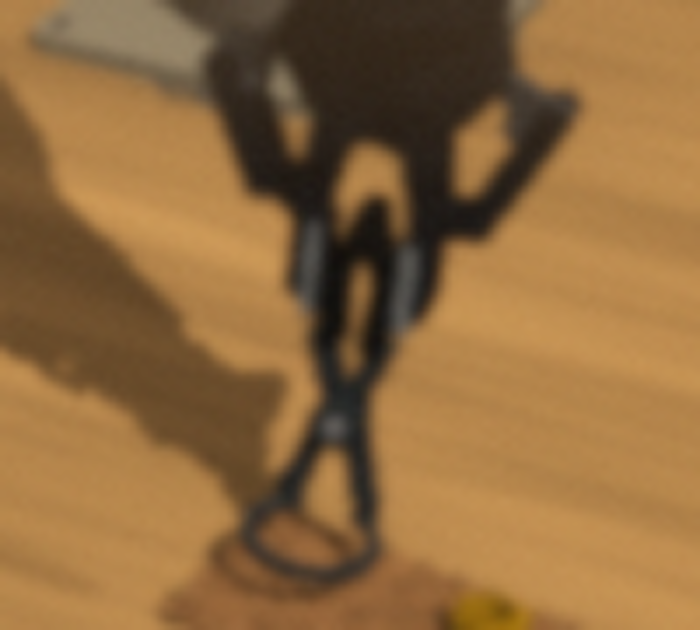

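```bash
python3 -m handwheel '-0.38 -15 0 0 0 0 0;-0.38 -20 0 0 0 0 0;-0.38 -25 0 0 0 0 0;-0.38 -25 0 0 0 0 0;-0.38 -25 0 0 0 0 0;-0.38 -20 0 0 0 0 0;-0.38 -10 0 0 0 0 0;-0.38 0 0 0 0 0 0;-0.38 0 0 0 0 0 0';  python3 -c "
from h import *
need((499,-14,260),6);snap('wrist','w15');crop('w15',(215,130,345,245),6)"
```

```text
clock: 13.5
eef_pos: [439.7, 203.3, 259.1]
tool_rot: [1.477, 1.544, 0.011]
force: [0.5, 0.2, -1.1]
width: 26.8
clk 13.5 tcp [439.7 203.3 259.1] yaw 6.0 tilt [0.026 0.   ] F [ 0.5  0.2 -1.1] w 26.8
shift [  0.6  36.3 222.3] rot [-0.     0.002 -0.026]
```

View pics/w15.png

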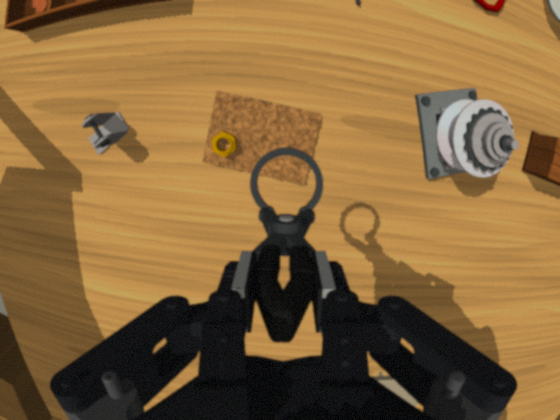

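```bash
python3 -m handwheel '-0.38 0 3 20 0 0 0;-0.38 0 3 30 0 0 0;-0.38 0 3 30 0 0 0;-0.38 0 3 30 0 0 0;-0.38 0 3 30 0 0 0;-0.38 0 3 30 0 0 0;-0.38 0 2 30 0 0 0;-0.38 0 0 12 0 0 0;-0.38 0 0 0 0 0 0;-0.38 0 0 0 0 0 0';  python3 -c "
from h import *
need((499,-14,260),6);snap('wrist','w16');crop('w16',(180,80,380,230),4)"
```

```text
clock: 14.55
eef_pos: [477.7, -11.3, 248.1]
tool_rot: [0.944, 1.565, -0.518]
force: [0.2, 0.2, -2.0]
width: 26.7
clk 14.55 tcp [477.7 -11.3 248.1] yaw 6.3 tilt [ 0.005 -0.003] F [ 0.2  0.2 -2. ] w 26.7
shift [-11.7  20.9   5.1] rot [ 0.004  0.003 -0.005]
```

View pics/w16_c.png

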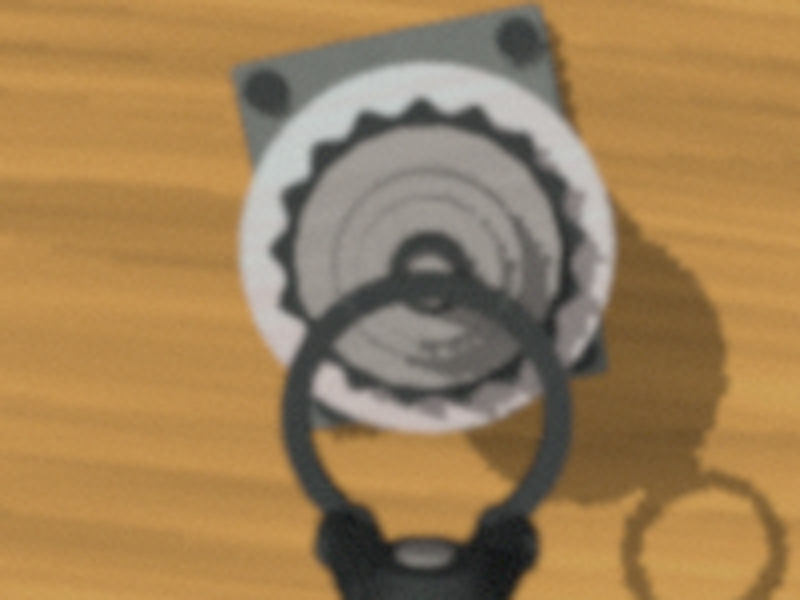

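```bash
python3 - <<'E'
from h import *
im,p=load('w16')
f=lambda c:np.array(c)/4+np.array((180,80))-0.375
for z in (100,105,110): print(z,onz(p,f((427,257)),'wrist',z), [onz(p,f(c),'wrist',z).round(1)[:2] for c in ((297,257),(557,257),(427,125),(427,390))])
E
python3 -m handwheel '-0.38 -7 0 0 0 0.004 0.015;-0.38 0 0 0 0 0.003 0.014;-0.38 0 0 0 0 0 0;-0.38 0 0 0 0 0 0';  python3 -c "
from h import *
need((499,-14,260),6);snap('wrist','w17');crop('w17',(180,80,380,230),4)"
```

```text
100 [520.36192559 -10.02993828 100.        ] [array([517.4,  18.3]), array([523.7, -38.4]), array([549.2,  -6.8]), array([490.6, -13.4])]
105 [520.97113853  -9.90262516 105.        ] [array([518.1,  17.9]), array([524.2, -37.8]), array([549.3,  -6.7]), array([491.7, -13.2])]
110 [521.58035147  -9.77531205 110.        ] [array([518.7,  17.6]), array([524.8, -37.1]), array([549.4,  -6.7]), array([492.9, -13. ])]
clock: 15.0
eef_pos: [477.1, -6.4, 255.9]
tool_rot: [1.738, 1.534, 0.284]
force: [-0.2, -0.3, -1.5]
width: 26.8
clk 15.0 tcp [477.1  -6.4 255.9] yaw 6.7 tilt [0.035 0.01 ] F [-0.2 -0.3 -1.5] w 26.8
shift [-3.4 21.  10.1] rot [ 0.013 -0.006 -0.036]
```

View pics/w17_c.png

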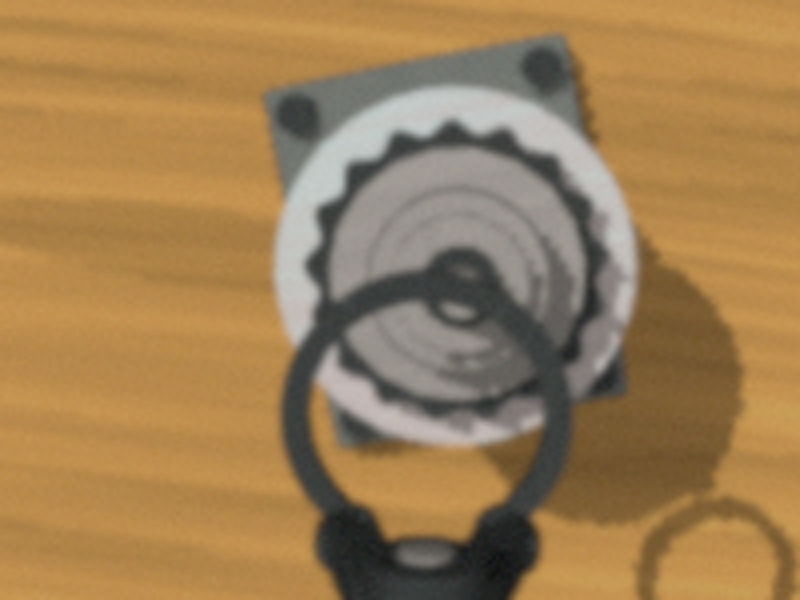

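```bash
python3 - <<'E'
from h import *
def fit(Q):
    A=np.c_[2*Q,np.ones(len(Q))];s=np.linalg.lstsq(A,(Q**2).sum(1),rcond=None)[0];return s[:2],np.sqrt(s[2]+s[:2]@s[:2])
f=lambda c:np.array(c)/4+np.array((180,80))-0.375
Ct=np.array([[0.001,0.308,-0.951],[0,.951,.308],[1,0,0]])
for tag,tcp in (('w14',[447.1,205.2,117.2]),('w15',[439.7,203.3,259.1]),):
    im,p=load(tag); b=im.astype(int)
    m=((b[...,2]-b[...,0])<32)&(b[...,2]<110)
    box=(245,145,330,208) if tag=='w14' else (245,145,327,206)
    k=np.zeros_like(m);k[box[1]:box[3],box[0]:box[2]]=1
    m&=k.astype(bool)
    cv2.imwrite(f'pics/m_{tag}.png',(m*255).astype(np.uint8))
    v,u=np.nonzero(m); zr=tcp[2]-90.4
    Q=np.array([onz(p,(x,y),'wrist',zr)[:2] for x,y in zip(u,v)])
    c,r=fit(Q)
    for i in range(5):
        d=np.linalg.norm(Q-c,axis=1);k=abs(d-r)<4; c,r=fit(Q[k])
    d=np.linalg.norm(Q[k]-c,axis=1)
    # tool frame via camera
    Mc=rot(p['orientation'])@Ct.T
    eye=np.array(p['eye']); T=eye-Mc@np.array([-135.4,78.2,.2])
    print(tag,'centre',c.round(2),'r',r.round(2),np.percentile(d,[2,98]).round(1),'TCP',T.round(1),'tool',(Mc.T@(np.r_[c,zr]-T)).round(2), 'tilt',Mc[:2,0].round(3))
im,p=load('w17')
for z in (100,105,110):print(onz(p,f((457.5,273)),'wrist',z))
E
```

```text
w14 centre [470.81 205.31] r 23.73 [21.4 26. ] TCP [447.3 205.  117.3] tool [91.21 20.36  2.33] tilt [0.033 0.004]
w15 centre [462.85 203.12] r 23.71 [21.5 25.8] TCP [439.9 203.1 259.2] tool [91.03 20.4   2.31] tilt [0.026 0.001]
[520.58833247 -10.22140288 100.        ]
[521.09086942 -10.03086982 105.        ]
[521.59340637  -9.84033677 110.        ]
```

```bash
cat >> h.py <<'E'
RING=np.array([91.1,20.4,2.3])
def needring(C,yawdeg=6,wz=0.034,wy=0.003,off=RING):
    t,M,s=tool(); a=np.radians(yawdeg)
    T=np.array([[0,np.cos(a),np.sin(a)],[0,np.sin(a),-np.cos(a)],[-1,0,0]])@R.from_rotvec([0,wy,wz]).as_matrix()
    rv=R.from_matrix(M.T@T).as_rotvec(); tt=np.array(C)-T@off
    print('clk',round(s['clock'],2),'tcp',t.round(1),'tilt',M[:2,0].round(3),'want',T[:2,0].round(3),'F',np.round(s['force'],1),'w',round(s['width'],1))
    print('ring now',(t+M@off).round(1),'shift',(M.T@(tt-t)).round(1),'rot',rv.round(3))
E
python3 -c "
from h import *
needring((521.1,-10,165))"
```

```text
clk 15.05 tcp [477.   -6.4 255.8] tilt [0.035 0.01 ] want [0.033 0.007] F [-0.8  0.5 -2. ] w 26.5
ring now [500.7  -5.3 165.5] shift [ 1.1 19.9  6.5] rot [ 0.013 -0.004 -0.002]
```

```bash
python3 -m handwheel '-0.38 -2 8 3 0.01 -0.004 -0.002;-0.38 -1 8 3 0 0 0;-0.38 0 4 0 0 0 0;-0.38 0 0 0 0 0 0;-0.38 0 0 0 0 0 0';  python3 -c "
from h import *
needring((521.1,-10,165));snap('wrist','w18');crop('w18',(200,100,360,220),5)"
```

```text
clock: 15.55
eef_pos: [500.4, -10.4, 259.8]
tool_rot: [1.624, 1.536, 0.16]
force: [0.0, 0.6, -2.2]
width: 26.7
clk 15.55 tcp [500.4 -10.4 259.8] tilt [0.034 0.005] want [0.033 0.007] F [ 0.   0.6 -2.2] w 26.7
ring now [524.  -10.1 169.4] shift [ 4.3 -3.  -0.3] rot [ 0.002  0.001 -0.001]
```

View pics/w18_c.png

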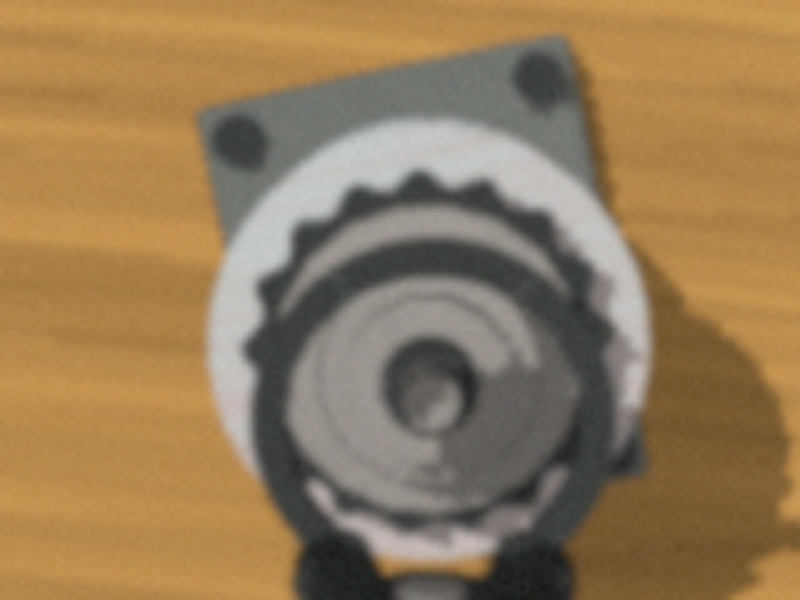

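```bash
python3 - <<'E'
from h import *
im,p=load('w18')
f=lambda c:np.array(c)/5+np.array((200,100))-0.4
for n,c,z in (('axle',(436,408),142.5),('nut',(429,386),130.5),('flange',(429,337),None)):
    if z: print(n,[onz(p,f(c),'wrist',z+d).round(1) for d in (-5,0,5)])
E
python3 -m handwheel '-0.38 2 -3 0 0 0 0;-0.38 2 0 0 0 0 0;-0.38 0 0 0 0 0 0;-0.38 0 0 0 0 0 0';  python3 -c "
from h import *
needring((521.1,-10,165));snap('wrist','w19');crop('w19',(200,100,360,220),5);snap('scene','s19');crop('s19',(240,100,350,230),5)"
```

```text
axle [array([519.2, -11.3, 137.5]), array([520.3, -11.2, 142.5]), array([521.3, -11. , 147.5])]
nut [array([520.4, -10.1, 125.5]), array([521.4, -10. , 130.5]), array([522.3,  -9.8, 135.5])]
clock: 16.0
eef_pos: [496.2, -10.7, 255.0]
tool_rot: [1.634, 1.538, 0.17]
force: [-1.4, 0.1, -2.1]
width: 26.7
clk 16.0 tcp [496.2 -10.7 255. ] tilt [0.033 0.006] want [0.033 0.007] F [-1.4  0.1 -2.1] w 26.7
ring now [519.6 -10.3 164.6] shift [-0.3  1.4 -0.1] rot [0.002 0.001 0.001]
```

View pics/w19_c.png

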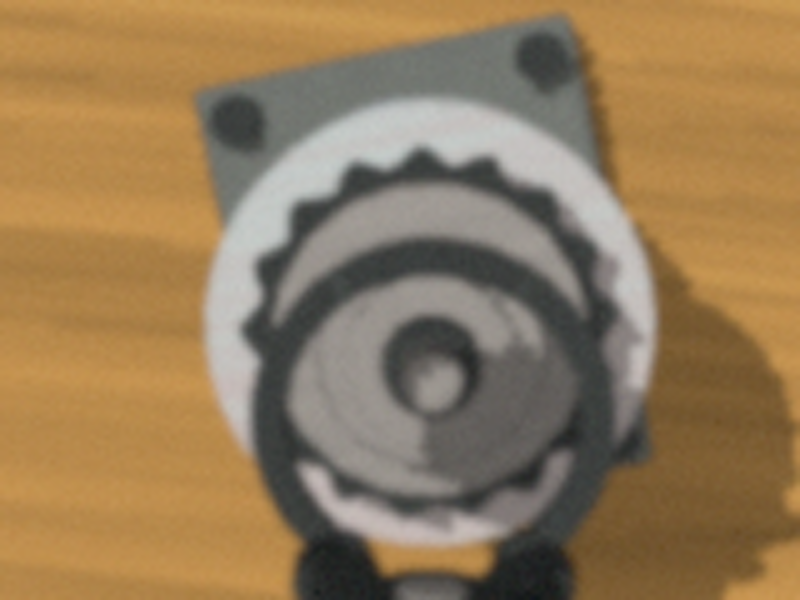

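View pics/s19_c.png

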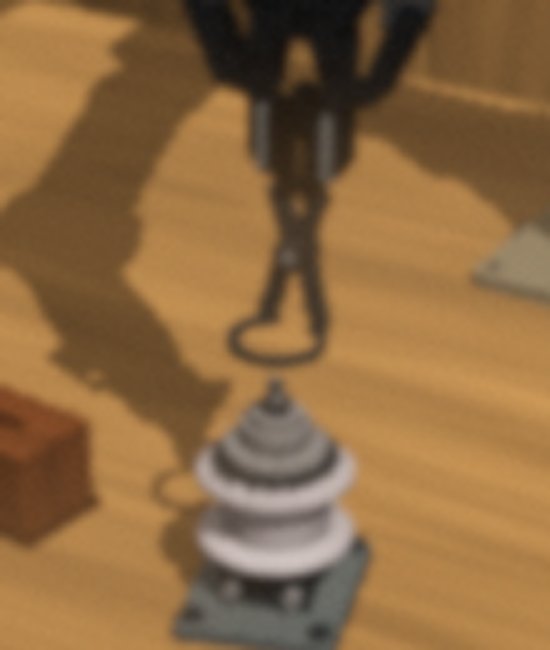

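```bash
python3 -m handwheel '-0.38 8 1 0 0 0 0;-0.38 8 0 0 0 0 0;-0.38 8 0 0 0 0 0;-0.38 7 0 0 0 0 0;-0.38 0 0 0 0 0 0;-0.38 0 0 0 0 0 0';  python3 -c "
from h import *
needring((521.1,-10.2,130));snap('wrist','w20');crop('w20',(200,110,360,230),5)"
```

```text
clock: 16.7
eef_pos: [498.2, -10.3, 220.6]
tool_rot: [1.64, 1.539, 0.175]
force: [0.1, 0.1, -1.2]
width: 27.3
clk 16.7 tcp [498.2 -10.3 220.6] tilt [0.031 0.006] want [0.033 0.007] F [ 0.1  0.1 -1.2] w 27.3
ring now [521.6  -9.9 130.2] shift [ 0.2 -0.7  0.2] rot [0.002 0.001 0.002]
```

View pics/w20_c.png

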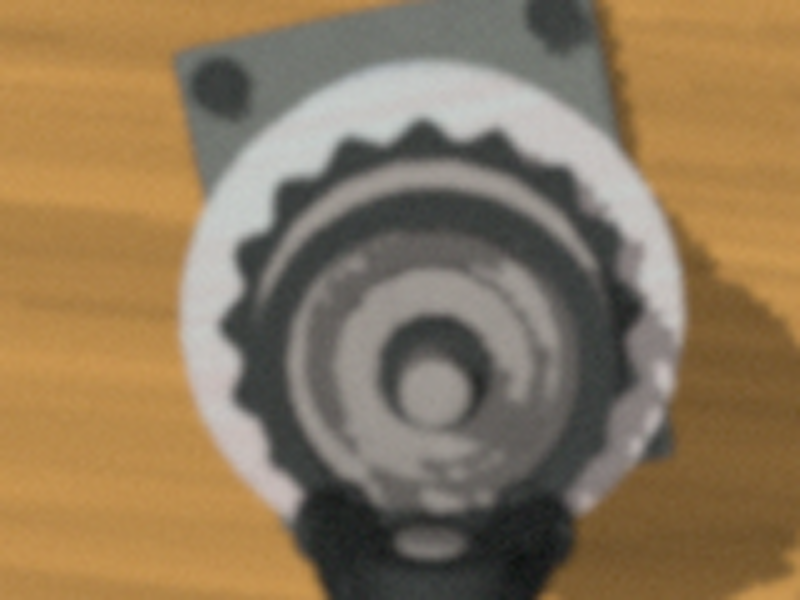

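```bash
python3 - <<'E'
from h import *
im,p=load('w20')
f=lambda c:np.array(c)/5+np.array((200,110))-0.4
for n,c,z in (('axle',(434,392),142.5),('nut',(434,370),130.5),('washer top edge',(434,158),105),('flange/cog tooth top',(424,118),103)):
    print(n,[onz(p,f(c),'wrist',z+d).round(1) for d in (-5,0,5)])
a=[onz(p,f(c),'wrist',130+2) for c in ((434,190),(434,232),(250,360),(618,360))]; print('ring far outer/inner edges, sides',[x.round(1) for x in a])
E
```

```text
axle [array([520.1, -10.3, 137.5]), array([521.3, -10.1, 142.5]), array([522.5,  -9.9, 147.5])]
nut [array([520.6, -10.3, 125.5]), array([521.7, -10.1, 130.5]), array([522.8, -10. , 135.5])]
washer top edge [array([549.4,  -7.3, 100. ]), array([549.8,  -7.2, 105. ]), array([550.2,  -7.1, 110. ])]
flange/cog tooth top [array([555.4,  -5. ,  98. ]), array([555.7,  -5. , 103. ]), array([556.1,  -5. , 108. ])]
ring far outer/inner edges, sides [array([547.7,  -7.3, 132. ]), array([541.8,  -7.9, 132. ]), array([520.7,  16.2, 132. ]), array([526.4, -36.1, 132. ])]
```

```bash
python3 -m handwheel '-0.38 3 -0.2 0.1 0 0 0.002;-0.38 3 -0.2 0 0 0 0;-0.38 0 0 0 0 0 0';  python3 -c "
from h import *
needring((521.2,-10.1,120));snap('wrist','w21');crop('w21',(210,130,350,240),5.7)"
```

```text
clock: 17.05
eef_pos: [498.4, -10.4, 214.7]
tool_rot: [1.631, 1.535, 0.167]
force: [0.5, 0.1, -1.4]
width: 26.7
clk 17.05 tcp [498.4 -10.4 214.7] tilt [0.035 0.006] want [0.033 0.007] F [ 0.5  0.1 -1.4] w 26.7
ring now [522.1 -10.  124.4] shift [ 4.3 -0.9  0.1] rot [ 0.002  0.001 -0.001]
```

View pics/w21_c.png

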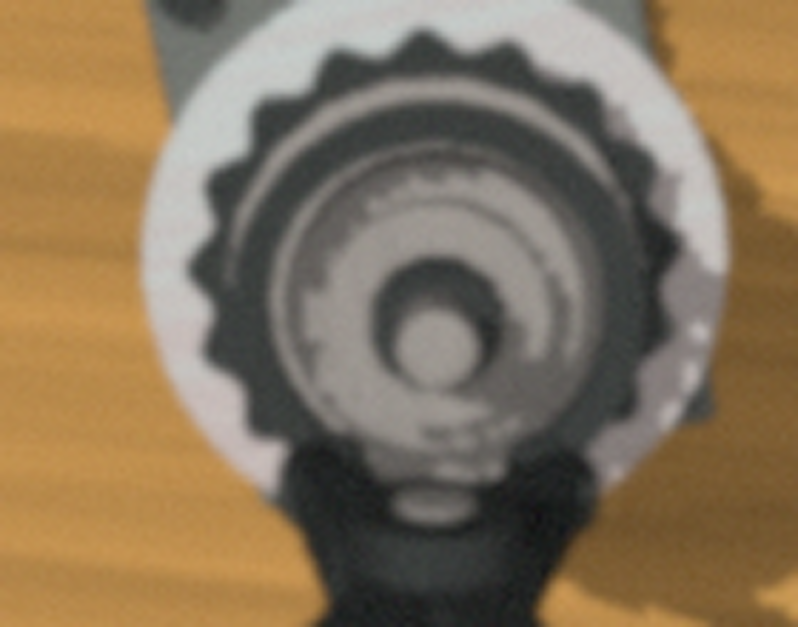

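```bash
python3 - <<'E'
from h import *
im,p=load('w21')
f=lambda c:np.array(c)/5.7+np.array((210,130))-0.41
for n,c,z in (('axle',(437,347),142.5),('nut',(438,318),130.5),('washer far',(434,76),105)):
    print(n,[onz(p,f(c),'wrist',z+d).round(1) for d in (-5,0,5)])
a=[onz(p,f(c),'wrist',124.4+z) for c,z in (((434,98),2),((434,144),0),((270,290),2),((607,290),2))]; print('ring far outer/inner edges, sides',[x.round(1) for x in a])
print(p['eye'])
t,M,s=tool(); 
for z in (116,111):
  L=[]
  for th in np.linspace(0,2*np.pi,9)[:-1]: L.append(((proj(p,[521.2+20*np.cos(th),-10.1+20*np.sin(th),z],'wrist')-(210,130)+.41)*5.7).round())
  print(z,np.array(L).tolist())
L=[]
for th in np.linspace(0,2*np.pi,9)[:-1]: L.append(((proj(p,[522.1+21.3*np.cos(th),-10.0+21.3*np.sin(th),124.4],'wrist')-(210,130)+.41)*5.7).round())
print('ring',np.array(L).tolist())
E
```

```text
axle [array([520.2, -10.3, 137.5]), array([521.4, -10.1, 142.5]), array([522.6,  -9.9, 147.5])]
nut [array([521.1, -10.4, 125.5]), array([522.2, -10.2, 130.5]), array([523.3, -10. , 135.5])]
washer far [array([549.1,  -6.9, 100. ]), array([549.5,  -6.8, 105. ]), array([550. ,  -6.8, 110. ])]
ring far outer/inner edges, sides [array([548.7,  -6.8, 126.4]), array([542.8,  -7.5, 124.4]), array([522.7,  10.9, 126.4]), array([527.2, -30.9, 126.4])]
[571.51820249  -3.34456975 352.83499868]
116 [[453.0, 150.0], [338.0, 183.0], [283.0, 285.0], [318.0, 394.0], [419.0, 447.0], [530.0, 416.0], [587.0, 318.0], [556.0, 207.0]]
111 [[452.0, 145.0], [340.0, 178.0], [286.0, 278.0], [320.0, 385.0], [419.0, 437.0], [528.0, 406.0], [584.0, 310.0], [554.0, 201.0]]
ring [[455.0, 142.0], [329.0, 178.0], [268.0, 291.0], [306.0, 410.0], [418.0, 469.0], [540.0, 435.0], [603.0, 326.0], [569.0, 204.0]]
```

```bash
python3 -m handwheel '-0.38 2 -0.9 0 0 0 0;-0.38 2 -0.1 0 0 0 0;-0.38 0 0 0 0 0 0';  python3 -c "
from h import *
needring((521.2,-10.1,115));snap('wrist','w22');crop('w22',(210,130,350,240),5.7)"
```

```text
clock: 17.4
eef_pos: [497.7, -10.5, 210.8]
tool_rot: [1.628, 1.534, 0.164]
force: [-0.6, 0.0, -1.5]
width: 27.0
clk 17.4 tcp [497.7 -10.5 210.8] tilt [0.036 0.006] want [0.033 0.007] F [-0.6  0.  -1.5] w 27.0
ring now [521.5 -10.1 120.5] shift [ 5.5 -0.3  0. ] rot [ 0.002  0.001 -0.002]
```

View pics/w22_c.png

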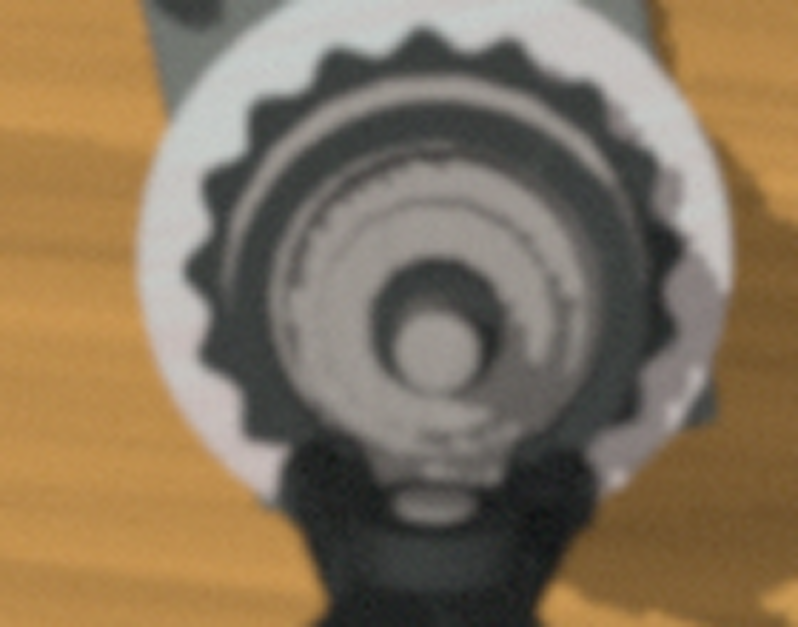

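```bash
python3 -m handwheel '-0.38 1.5 -0.3 0 0 0 0;-0.38 1.5 0 0 0 0 0;-0.38 0 0 0 0 0 0';  python3 -c "
from h import *
needring((521.2,-10.1,115));snap('wrist','w23');crop('w23',(210,130,350,240),5.7)"
```

```text
clock: 17.75
eef_pos: [497.7, -10.6, 207.8]
tool_rot: [1.625, 1.534, 0.161]
force: [0.4, -0.8, -0.9]
width: 26.5
clk 17.75 tcp [497.7 -10.6 207.8] tilt [0.036 0.006] want [0.033 0.007] F [ 0.4 -0.8 -0.9] w 26.5
ring now [521.6 -10.2 117.5] shift [ 2.4 -0.2 -0.1] rot [ 0.002  0.001 -0.003]
```

View pics/w23_c.png

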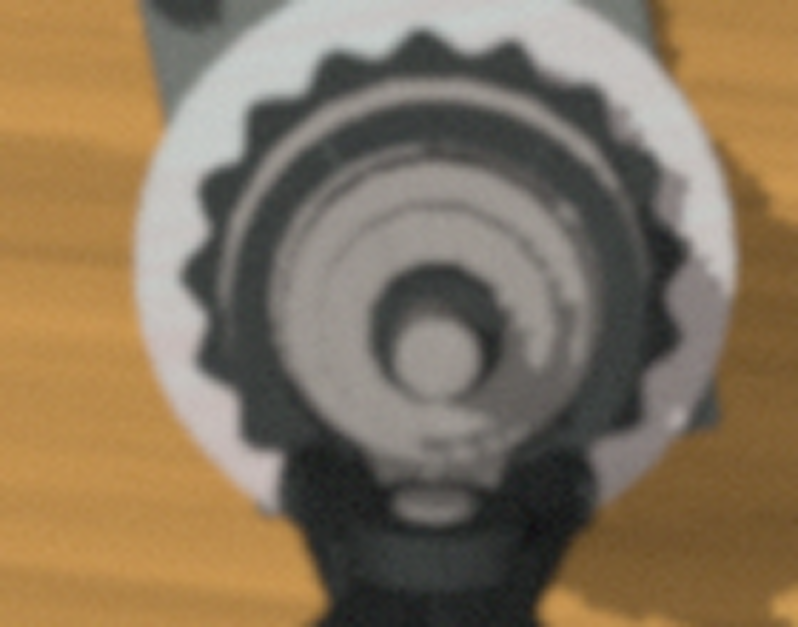

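```bash
python3 -m handwheel '-0.38 1.5 -0.2 0 0 0 0;-0.38 1.5 -0.1 0 0 0 0;-0.38 0 0 0 0 0 0';  python3 -c "
from h import *
needring((521.2,-10.1,115));snap('wrist','w24');crop('w24',(210,130,350,240),5.7)"
```

```text
clock: 18.1
eef_pos: [497.5, -10.5, 204.7]
tool_rot: [1.628, 1.534, 0.164]
force: [0.4, 0.7, -1.3]
width: 26.9
clk 18.1 tcp [497.5 -10.5 204.7] tilt [0.036 0.006] want [0.033 0.007] F [ 0.4  0.7 -1.3] w 26.9
ring now [521.4 -10.1 114.4] shift [-0.7  0.1  0. ] rot [ 0.002  0.001 -0.003]
```

View pics/w24_c.png

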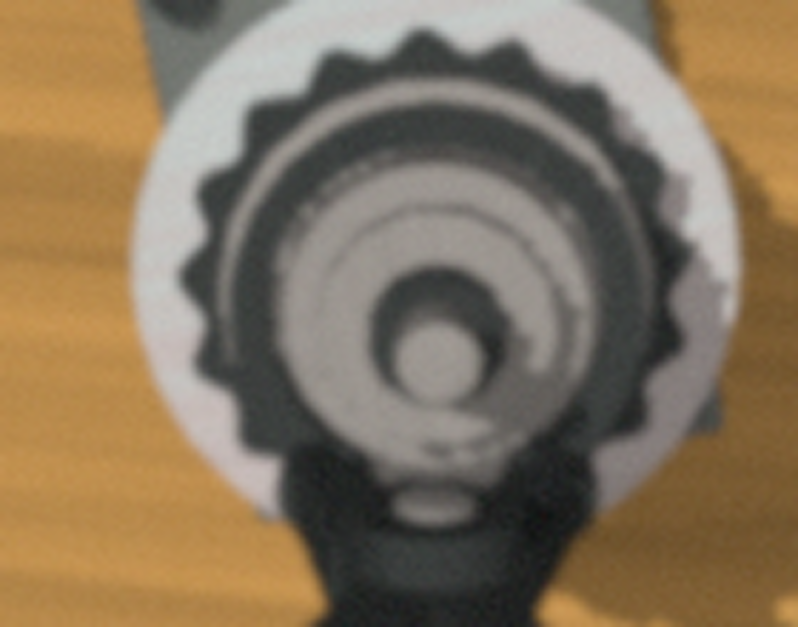

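```bash
for i in 1; do python3 -m handwheel '-0.38 1.2 0 0 0 0 0;-0.38 0 0 0 0 0 0'; python3 -m handwheel '-0.38 1.2 0 0 0 0 0;-0.38 0 0 0 0 0 0'; done; python3 -c "
from h import *
needring((521.2,-10.1,112))"
```

```text
clock: 18.35
eef_pos: [497.5, -10.5, 203.4]
tool_rot: [1.628, 1.534, 0.164]
force: [-1.0, -0.3, -1.7]
width: 26.6
clock: 18.55
eef_pos: [497.6, -10.5, 202.1]
tool_rot: [1.629, 1.534, 0.165]
force: [0.5, -0.2, -2.3]
width: 26.7
clk 18.55 tcp [497.6 -10.5 202.1] tilt [0.036 0.006] want [0.033 0.007] F [ 0.5 -0.2 -2.3] w 26.7
ring now [521.4 -10.  111.8] shift [-0.3  0.1  0.1] rot [ 0.002  0.001 -0.003]
```

```bash
python3 -m handwheel '-0.38 1.2 -0.1 0 0 0 0;-0.38 0 0 0 0 0 0'; python3 -m handwheel '-0.38 1.2 0 0 0 0 0;-0.38 0 0 0 0 0 0';python3 -m handwheel '-0.38 1 0 0 0 0 0;-0.38 0 0 0 0 0 0'; python3 -c "
from h import *
needring((521.2,-10.1,112));snap('wrist','w25');crop('w25',(210,130,350,240),5.7)"
```

```text
clock: 18.75
eef_pos: [497.5, -10.5, 200.8]
tool_rot: [1.629, 1.534, 0.164]
force: [0.5, 0.7, -2.1]
width: 26.9
clock: 18.95
eef_pos: [497.7, -10.5, 199.5]
tool_rot: [1.627, 1.534, 0.163]
force: [0.4, -0.0, -1.7]
width: 26.9
clock: 19.15
eef_pos: [498.1, -10.5, 198.9]
tool_rot: [1.625, 1.533, 0.161]
force: [-0.4, 0.0, -0.1]
width: 27.0
clk 19.15 tcp [498.1 -10.5 198.9] tilt [0.037 0.006] want [0.033 0.007] F [-0.4  0.  -0.1] w 27.0
ring now [522.  -10.1 108.6] shift [-3.5 -0.3 -0. ] rot [ 0.002  0.001 -0.004]
```

View pics/w25_c.png

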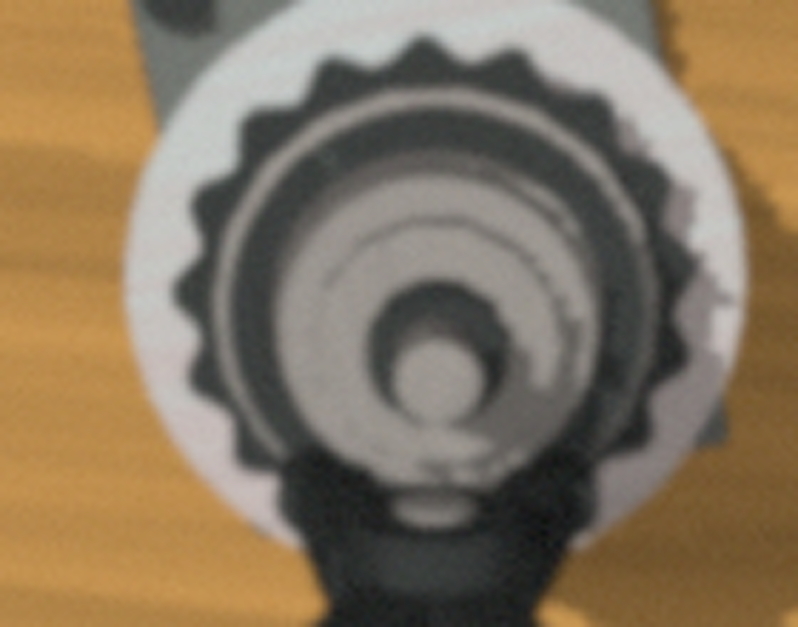

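```bash
python3 -m handwheel '-0.38 1 -0.4 0 0 0 0;-0.38 0 0 0 0 0 0'; python3 -m handwheel '-0.38 1 -0.2 0 0 0 0;-0.38 0 0 0 0 0 0'; python3 -c "
from h import *
needring((521.2,-10.1,112));snap('wrist','w26');crop('w26',(210,130,350,240),5.7)"
```

```text
clock: 19.4
eef_pos: [497.7, -10.5, 198.0]
tool_rot: [1.625, 1.533, 0.161]
force: [-0.8, -0.2, -1.7]
width: 27.0
clock: 19.6
eef_pos: [496.9, -10.5, 196.6]
tool_rot: [1.631, 1.534, 0.167]
force: [-0.3, -0.4, -1.0]
width: 26.6
clk 19.6 tcp [496.9 -10.5 196.6] tilt [0.036 0.006] want [0.033 0.007] F [-0.3 -0.4 -1. ] w 26.6
ring now [520.8 -10.1 106.3] shift [-5.8  0.9  0.1] rot [ 0.002  0.001 -0.003]
```

View pics/w26_c.png

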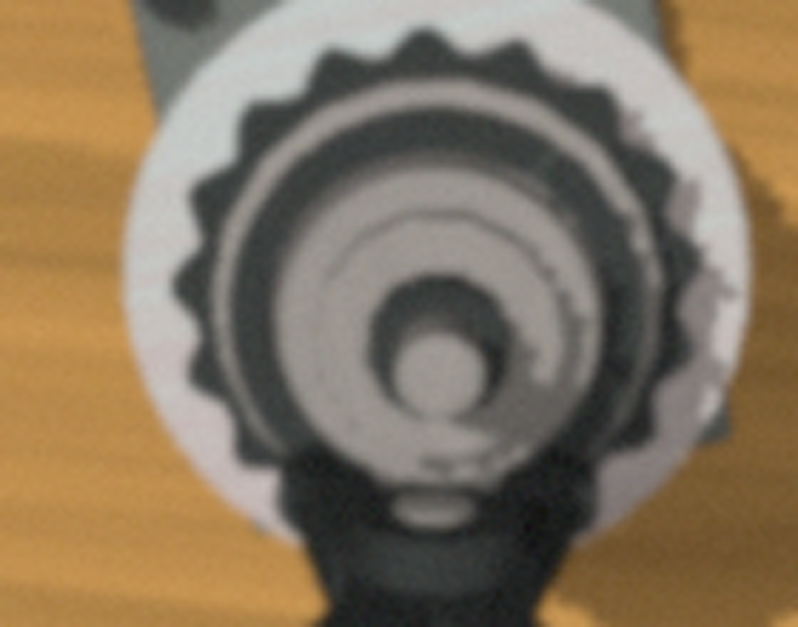

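```bash
python3 -m handwheel '-0.38 1 0.3 0 0 0 0;-0.38 0 0 0 0 0 0'; python3 -m handwheel '-0.38 1 0 0 0 0 0;-0.38 0 0 0 0 0 0'; python3 -c "
from h import *
needring((521.2,-10.1,112))"
```

```text
clock: 19.85
eef_pos: [498.1, -10.5, 196.4]
tool_rot: [1.625, 1.532, 0.161]
force: [-1.3, 0.9, 0.4]
width: 27.1
clock: 20.05
eef_pos: [498.8, -10.6, 196.3]
tool_rot: [1.621, 1.53, 0.156]
force: [-1.1, 0.1, 1.2]
width: 26.7
clk 20.05 tcp [498.8 -10.6 196.3] tilt [0.04  0.006] want [0.033 0.007] F [-1.1  0.1  1.2] w 26.7
ring now [522.9 -10.2 106.1] shift [-6.1 -0.9 -0.2] rot [ 0.002  0.001 -0.006]
```

```bash
python3 -c "
from h import *
needring((521.2,-10.1,112));snap('wrist','w27');crop('w27',(210,130,350,240),5.7);snap('scene','s27');crop('s27',(255,150,335,240),7)"
```

```text
clk 20.05 tcp [498.8 -10.6 196.3] tilt [0.04  0.006] want [0.033 0.007] F [-1.1  0.1  1.2] w 26.7
ring now [522.9 -10.2 106.1] shift [-6.1 -0.9 -0.2] rot [ 0.002  0.001 -0.006]
```

View pics/w27_c.png

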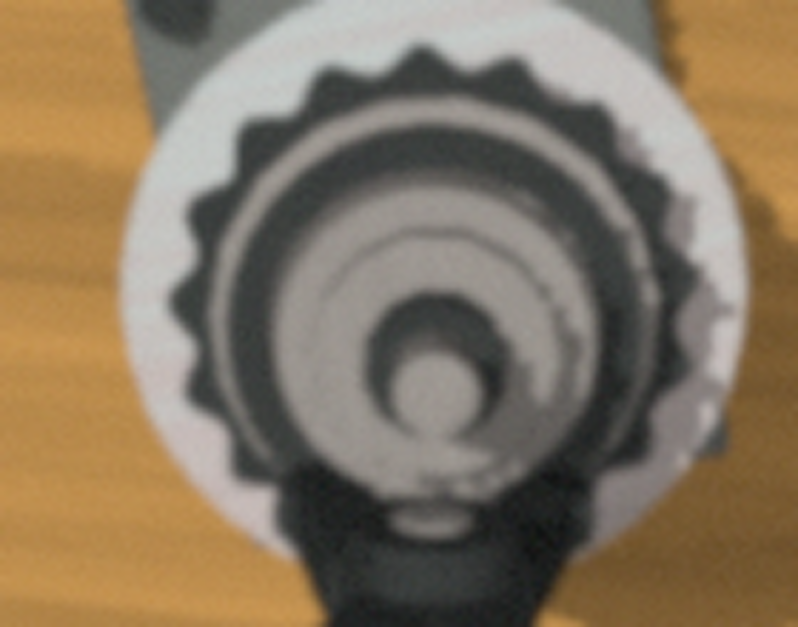

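View pics/s27_c.png

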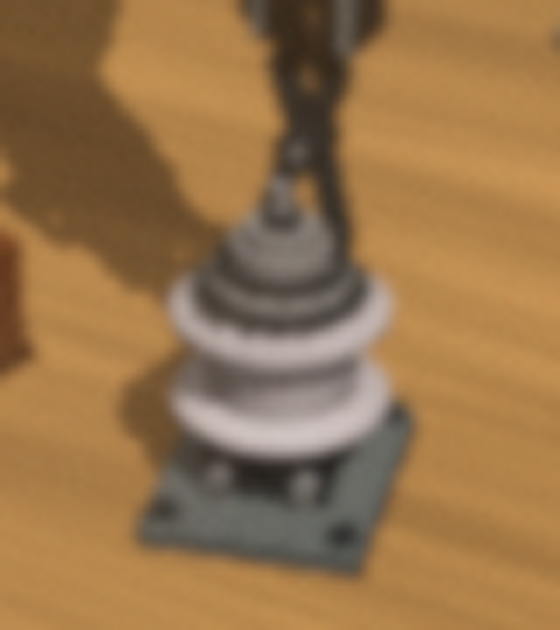

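```bash
python3 -m handwheel '-0.38 0 -1.2 0 0 0 -0.004;-0.38 0 0 0 0 0 0'; python3 -c "
from h import *
needring((521.2,-10.1,112));snap('wrist','w28');crop('w28',(210,130,350,240),5.7)"
```

```text
clock: 20.35
eef_pos: [497.7, -10.7, 196.2]
tool_rot: [1.624, 1.534, 0.159]
force: [-0.6, -0.8, 1.4]
width: 26.5
clk 20.35 tcp [497.7 -10.7 196.2] tilt [0.036 0.006] want [0.033 0.007] F [-0.6 -0.8  1.4] w 26.5
ring now [521.5 -10.3 105.9] shift [-6.1  0.2 -0.2] rot [ 0.002  0.001 -0.002]
```

View pics/w28_c.png

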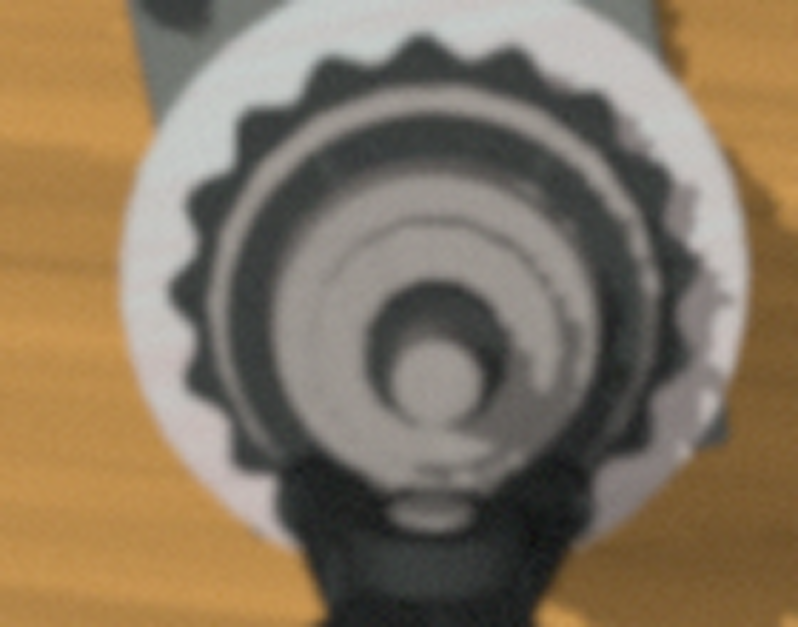

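```bash
python3 -m handwheel '-0.38 1.5 -0.3 0 0 0 0'; python3 -c "
from h import *
needring((521.2,-10.1,112))"; python3 -m handwheel '-0.38 1.5 -0.6 0 0 0 -0.002';  python3 -c "
from h import *
needring((521.2,-10.1,112));snap('wrist','w29');crop('w29',(210,130,350,240),5.7)"
```

```text
clock: 20.5
eef_pos: [498.8, -11.0, 195.7]
tool_rot: [1.605, 1.531, 0.14]
force: [-0.9, -0.6, 17.7]
width: 26.8
clk 20.5 tcp [498.8 -11.  195.7] tilt [0.039 0.006] want [0.033 0.007] F [-0.9 -0.6 17.7] w 26.8
ring now [522.9 -10.6 105.5] shift [-6.7 -0.8 -0.6] rot [ 0.002  0.002 -0.006]
clock: 20.6
eef_pos: [500.1, -11.3, 195.6]
tool_rot: [1.589, 1.529, 0.124]
force: [-1.5, -0.9, 13.0]
width: 26.6
clk 20.6 tcp [500.1 -11.3 195.6] tilt [0.041 0.005] want [0.033 0.007] F [-1.5 -0.9 13. ] w 26.6
ring now [524.4 -11.  105.5] shift [-6.8 -2.1 -1.1] rot [ 0.001  0.002 -0.008]
```

View pics/w29_c.png

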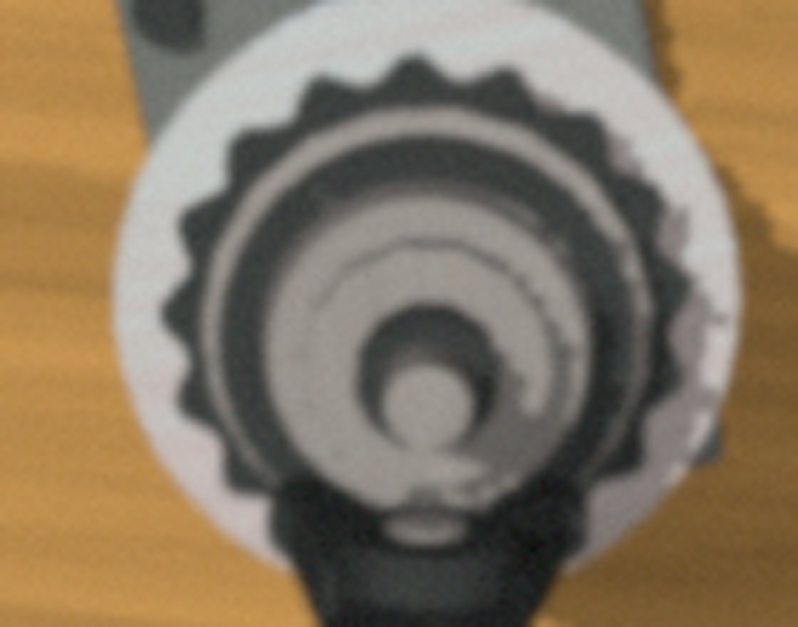

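```bash
python3 -m handwheel '-0.38 -0.4 -1.5 -0.8 0 0 -0.006;-0.38 0 -0.3 0 0 0 0'; python3 -c "
from h import *
needring((521.2,-10.1,112))"; python3 -m handwheel '-0.31 0 -0.3 0 0 0 0;-0.25 0.8 -0.2 0 0 0 0;-0.25 0 0 0 0 0 0';  python3 -c "
from h import *
needring((521.2,-10.1,112));snap('wrist','w30');crop('w30',(210,130,350,240),5.7)"
```

```text
clock: 20.85
eef_pos: [498.7, -11.1, 196.1]
tool_rot: [1.578, 1.534, 0.113]
force: [0.6, -0.3, -0.4]
width: 26.5
clk 20.85 tcp [498.7 -11.1 196.1] tilt [0.037 0.004] want [0.033 0.007] F [ 0.6 -0.3 -0.4] w 26.5
ring now [522.6 -10.8 105.9] shift [-6.3 -0.8 -0.6] rot [ 0.001  0.003 -0.003]
clock: 21.15
eef_pos: [499.0, -10.9, 195.5]
tool_rot: [1.581, 1.532, 0.116]
force: [-0.8, 1.2, 3.8]
width: 32.2
clk 21.15 tcp [499.  -10.9 195.5] tilt [0.038 0.004] want [0.033 0.007] F [-0.8  1.2  3.8] w 32.2
ring now [523.1 -10.6 105.3] shift [-6.9 -1.1 -0.5] rot [ 0.001  0.003 -0.005]
```

View pics/w30_c.png

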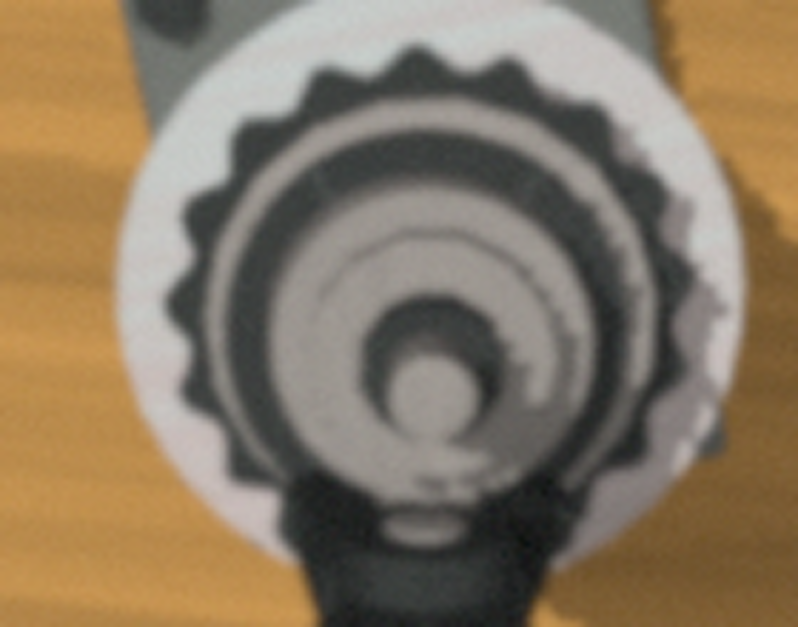

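```bash
python3 -m handwheel '-0.18 0.7 -0.5 -0.2 0 0 -0.003;-0.1 0.7 -0.3 0 0 0 0;-0.1 0 0 0 0 0 0'; python3 -c "
from h import *
needring((521.2,-10.1,112))"; python3 -m handwheel '-0.03 0.5 -0.3 0 0 0 0;0.05 0.5 -0.2 0 0 0 0;0.05 0 0 0 0 0 0';  python3 -c "
from h import *
needring((521.2,-10.1,112));snap('wrist','w31');crop('w31',(210,130,350,240),5.7)"
```

```text
clock: 21.5
eef_pos: [498.9, -10.5, 194.6]
tool_rot: [1.588, 1.534, 0.123]
force: [-0.5, 0.1, 3.8]
width: 38.6
clk 21.5 tcp [498.9 -10.5 194.6] tilt [0.037 0.005] want [0.033 0.007] F [-0.5  0.1  3.8] w 38.6
ring now [522.8 -10.2 104.3] shift [-7.8 -1.  -0.1] rot [ 0.001  0.002 -0.003]
clock: 21.8
eef_pos: [498.3, -10.6, 193.3]
tool_rot: [1.584, 1.534, 0.119]
force: [0.2, -0.7, 4.7]
width: 44.9
clk 21.8 tcp [498.3 -10.6 193.3] tilt [0.036 0.004] want [0.033 0.007] F [ 0.2 -0.7  4.7] w 44.9
ring now [522.1 -10.4 103. ] shift [-9.1 -0.3 -0.2] rot [ 0.001  0.002 -0.003]
```

View pics/w31_c.png

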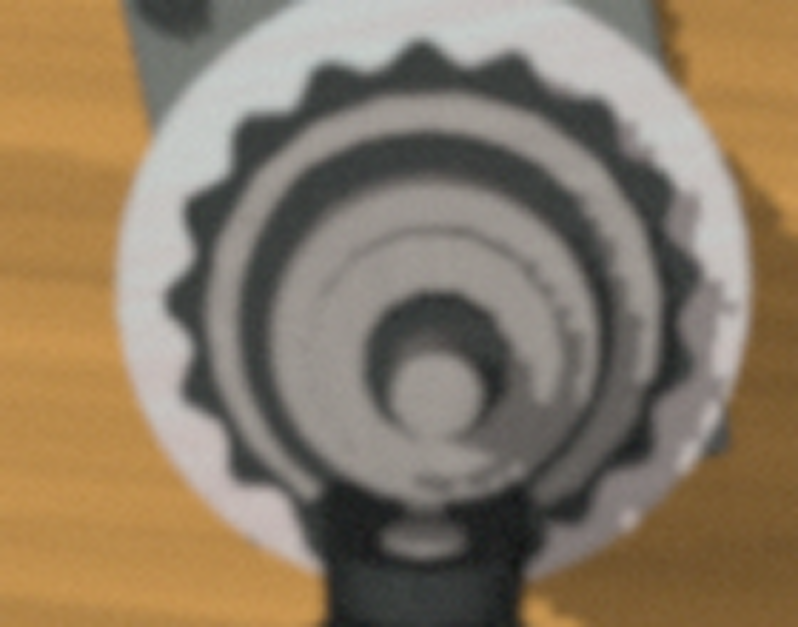

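```bash
python3 -m handwheel '0.12 0.5 -0.2 0 0 0 -0.002;0.2 0.5 0 0 0 0 0;0.2 0 0 0 0 0 0;0.2 0 0 0 0 0 0'; python3 -c "
from h import *
needring((521.2,-10.1,112));snap('wrist','w32');crop('w32',(210,130,350,240),5.7)"
```

```text
clock: 22.25
eef_pos: [497.8, -10.7, 191.6]
tool_rot: [1.582, 1.537, 0.117]
force: [-0.1, -0.4, 2.7]
width: 51.2
clk 22.25 tcp [497.8 -10.7 191.6] tilt [0.033 0.004] want [0.033 0.007] F [-0.1 -0.4  2.7] w 51.2
ring now [521.3 -10.5 101.2] shift [-10.8   0.2  -0.2] rot [0.001 0.003 0.001]
```

View pics/w32_c.png

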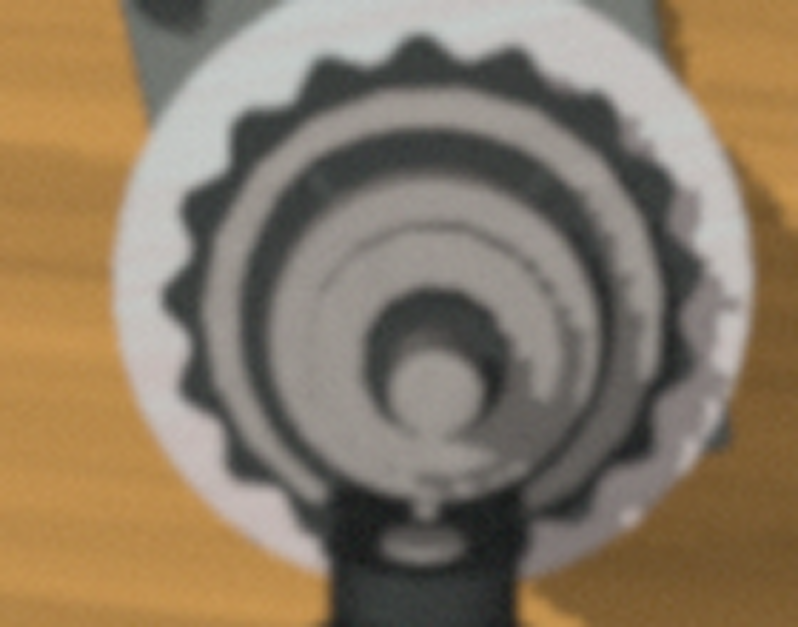

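```bash
python3 -m handwheel '0.2 -1.5 0 0 0 0 0;0.2 -1.5 0.1 0 0 0 0;0.2 0 0 0 0 0 0'; python3 -m handwheel '0.2 -1.5 0.1 0 0 0 0;0.2 -1.5 0.1 0 0 0 0;0.2 0 0 0 0 0 0';python3 -c "
from h import *
needring((521.2,-10.1,112));snap('wrist','w33');crop('w33',(210,130,350,240),5.7)"
```

```text
clock: 22.6
eef_pos: [497.0, -10.8, 194.1]
tool_rot: [1.582, 1.539, 0.117]
force: [-0.3, 0.2, -0.3]
width: 51.1
clock: 22.9
eef_pos: [496.8, -10.8, 197.0]
tool_rot: [1.582, 1.54, 0.117]
force: [-0.8, -0.3, -1.2]
width: 51.2
clk 22.9 tcp [496.8 -10.8 197. ] tilt [0.031 0.004] want [0.033 0.007] F [-0.8 -0.3 -1.2] w 51.2
ring now [520.1 -10.7 106.6] shift [-5.3  1.1 -0.2] rot [0.001 0.003 0.003]
```

View pics/w33_c.png

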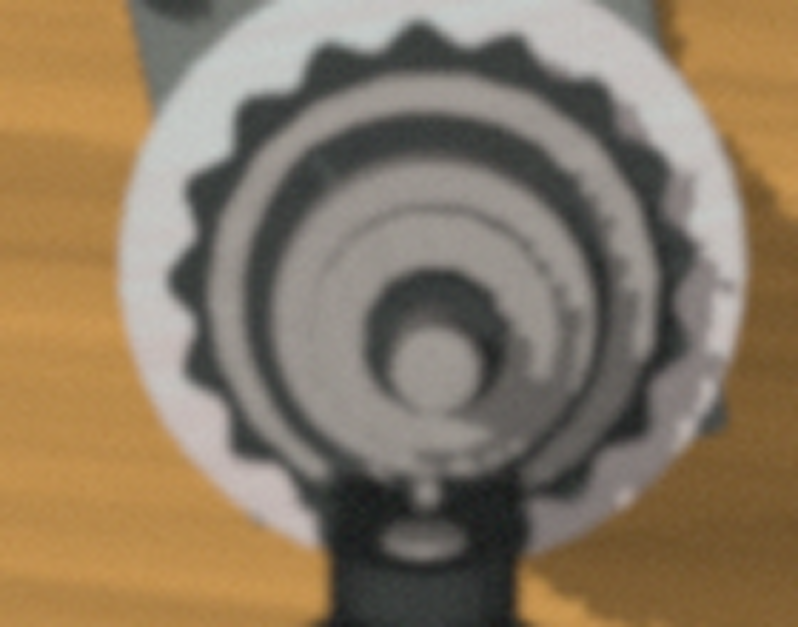

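```bash
python3 -m handwheel '0.2 -3 -0.1 0 0 0 0;0.2 -5 0 0 0 0 0;0.2 -6 0 0 0 0 0;0.2 -6 0 0 0 0 0;0.2 0 0 0 0 0 0';python3 -c "
from h import *
needring((521.2,-10.1,112));snap('wrist','w34');crop('w34',(210,110,350,220),5.7)"
```

```text
clock: 23.45
eef_pos: [496.1, -11.0, 219.0]
tool_rot: [1.58, 1.54, 0.115]
force: [0.6, -0.5, -1.5]
width: 51.2
clk 23.45 tcp [496.1 -11.  219. ] tilt [0.031 0.004] want [0.033 0.007] F [ 0.6 -0.5 -1.5] w 51.2
ring now [519.4 -10.8 128.6] shift [16.7  1.1 -0.3] rot [0.001 0.003 0.003]
```

View pics/w34_c.png

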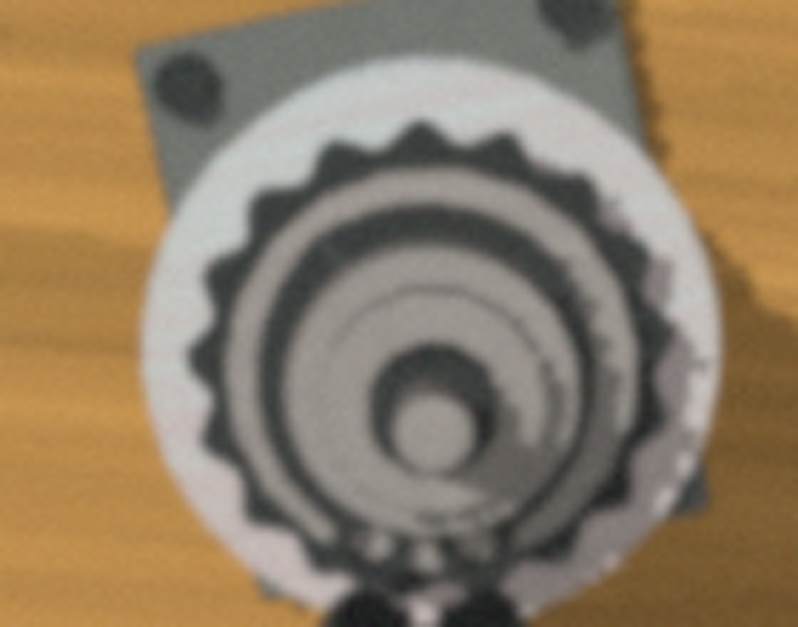

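```bash
python3 -m handwheel '0.2 -15 0 0 0 0 0;0.2 -20 0 0 0 0 0;0.2 -13 0 0 0 0 0;0.2 0 0 0 0.11 0 0;0.2 0 0 0 0.11 0 0;0.2 0 0 25 0 0 0;0.2 0 0 30 0 0 0;0.2 0 0 30 0 0 0;0.2 0 0 30 0 0 0;0.2 0 0 25 0 0 0';python3 -c "
from h import *
need((505,-209,268),-6.6)"
```

```text
clock: 24.5
eef_pos: [477.0, -148.9, 266.4]
tool_rot: [1.917, 1.541, 0.234]
force: [-0.3, -0.0, -1.6]
width: 51.2
clk 24.5 tcp [ 477.  -148.9  266.4] yaw -6.4 tilt [0.029 0.007] F [-0.3 -0.  -1.6] w 51.2
shift [-1.2 34.6 56.6] rot [ 0.003 -0.01  -0.028]
```

```bash
python3 -m handwheel '0.2 -1 10 28 0 -0.005 0;0.2 0 10 28 0 0 0;0.2 0 8 0 0 0 0;0.2 0 0 0 0 0 0;0.2 0 0 0 0 0 0';python3 -c "
from h import *
need((505,-209,268),-6.6);snap('wrist','w35');crop('w35',(200,110,370,240),4.7)"
```

```text
clock: 25.0
eef_pos: [496.3, -214.0, 266.8]
tool_rot: [1.712, 1.546, 0.022]
force: [-0.6, -0.1, -1.3]
width: 51.5
clk 25.0 tcp [ 496.3 -214.   266.8] yaw -6.8 tilt [0.025 0.001] F [-0.6 -0.1 -1.3] w 51.5
shift [-1.  8. -6.] rot [-0.004 -0.004 -0.025]
```

View pics/w35_c.png

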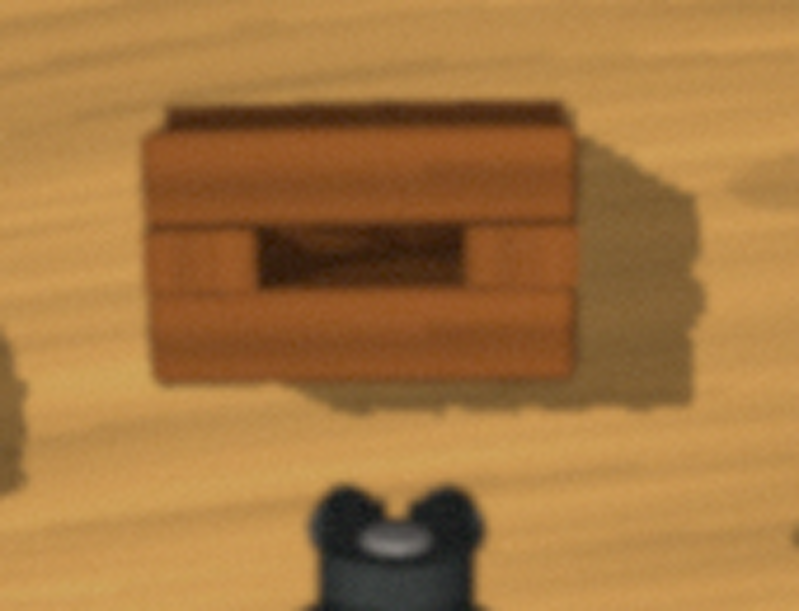

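```bash
python3 - <<'E'
from h import *
im,p=load('w35')
f=lambda c:np.array(c)/4.7+np.array((200,110))-0.4
P=[onz(p,f(c),'wrist',60)[:2] for c in [(258,227),(466,225),(464,288),(260,289)]]
print(np.mean(P,0)); d=(P[0]+P[3]-P[1]-P[2])/2;print(np.linalg.norm(d),np.degrees(np.arctan2(d[1],d[0]))-90); d=(P[0]+P[1]-P[2]-P[3])/2;print(np.linalg.norm(d))
P=[onz(p,f(c),'wrist',60)[:2] for c in [(145,133),(577,133),(574,381),(155,381)]]
print(np.mean(P,0)); d=(P[0]+P[3]-P[1]-P[2])/2;print(np.linalg.norm(d),np.degrees(np.arctan2(d[1],d[0]))-90)
needring((515.4,-208.8,185),-6.6,0.057,0,np.array([86,-5.2,.9]))
E
```

```text
[ 514.50738323 -208.55162867]
47.018709667433946 -6.423888125015424
14.497261815826386
[ 514.41206899 -208.58091549]
97.7823704689318 -6.848096547957326
clk 25.05 tcp [ 496.5 -213.4  266.8] tilt [0.025 0.001] want [ 0.057 -0.007] F [ 0.6  1.  -1.2] w 51.2
ring now [ 493.4 -213.6  180.7] shift [-3.9 18.6 -7.7] rot [-0.003 -0.004  0.032]
```

```bash
python3 -m handwheel '0.2 0 9 -4 -0.003 -0.004 0.016;0.2 0 8 -3 0 0 0.016;0.2 15 0 0 0 0 0;0.2 25 0 0 0 0 0;0.2 25 0 0 0 0 0;0.2 10 0 0 0 0 0;0.2 0 0 0 0 0 0';python3 -c "
from h import *
needring((514.6,-208.6,85),-6.6,0.057,0,np.array([86,-5.2,.9]))
snap('wrist','w36');crop('w36',(200,110,370,240),4.7)"
```

```text
clock: 25.75
eef_pos: [524.7, -201.2, 192.3]
tool_rot: [1.599, 1.503, -0.077]
force: [0.0, -0.3, -1.9]
width: 51.1
clk 25.75 tcp [ 524.7 -201.2  192.3] tilt [ 0.067 -0.005] want [ 0.057 -0.007] F [ 0.  -0.3 -1.9] w 51.1
ring now [ 525.2 -202.   106.1] shift [ 20.4 -10.3   7.5] rot [ 0.01  -0.003 -0.011]
```

View pics/w36_c.png

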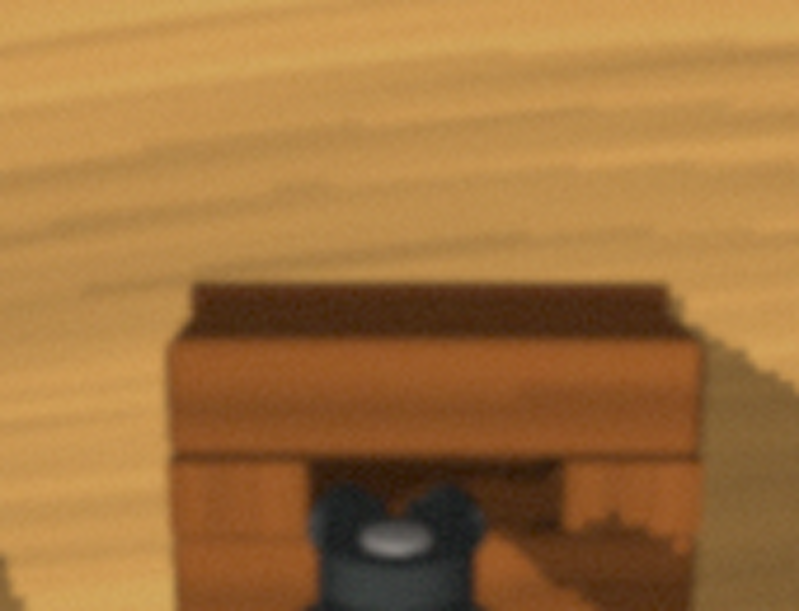

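```bash
python3 -m handwheel '0.2 0 -5 4 0.01 -0.003 -0.011;0.2 5 -5 3 0 0 0;0.2 10 0 0 0 0 0;0.2 0 0 0 0 0 0;0.2 0 0 0 0 0 0';python3 -c "
from h import *
needring((514.6,-208.6,75),-6.6,0.057,0,np.array([86,-5.2,.9]))
snap('wrist','w37');crop('w37',(200,130,370,260),4.7)
im,p=load('w37');t,M,s=tool()
g=lambda X:((proj(p,X,'wrist')-(200,130)+.4)*4.7).round()
print([g(t+M@np.array([86,-5.2,.9+d])) for d in (-8,8)], g((514.6,-208.6,60)))
f=lambda c:np.array(c)/4.7+np.array((200,130))-0.4
"
```

```text
clock: 26.3
eef_pos: [516.1, -208.9, 179.6]
tool_rot: [1.532, 1.508, -0.155]
force: [0.2, 0.2, -0.9]
width: 51.5
clk 26.3 tcp [ 516.1 -208.9  179.6] tilt [ 0.062 -0.01 ] want [ 0.057 -0.007] F [ 0.2  0.2 -0.9] w 51.5
ring now [ 516.2 -210.1   93.4] shift [18.3 -2.4 -1.1] rot [-0.001  0.002 -0.006]
[array([344., 424.]), array([447., 424.])] [389. 377.]
```

View pics/w37_c.png

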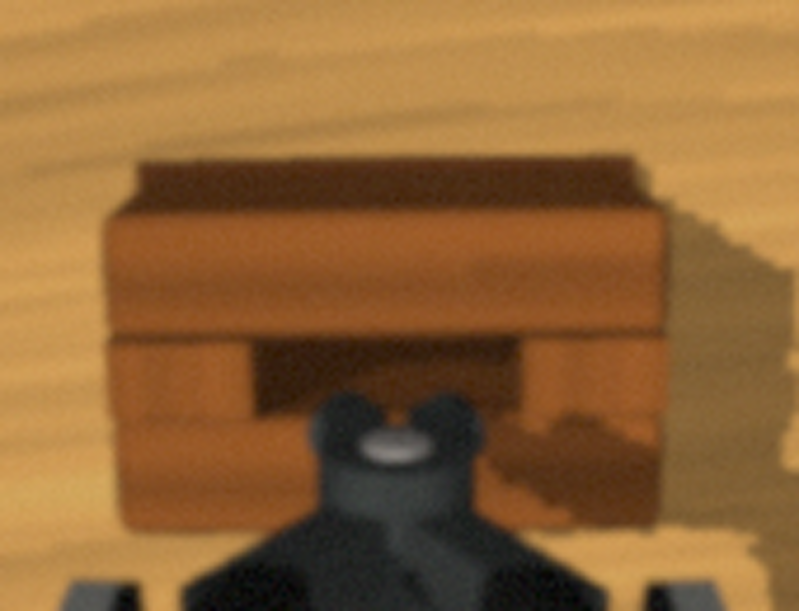

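```bash
python3 -m handwheel '0.2 6 -1.5 -1 0 0.002 -0.006;0.2 6 -0.5 0 0 0 0;0.2 0 0 0 0 0 0;0.2 0 0 0 0 0 0';python3 -c "
from h import *
needring((514.6,-208.6,62),-6.6,0.057,0,np.array([86,-5.2,.9]))
snap('wrist','w38');crop('w38',(200,130,370,260),4.7)
im,p=load('w38');t,M,s=tool()
g=lambda X:((proj(p,X,'wrist')-(200,130)+.4)*4.7).round()
print([g(t+M@np.array([86,-5.2,.9+d])) for d in (-8,8)], g((514.6,-208.6,60)))
f=lambda c:np.array(c)/4.7+np.array((200,130))-0.4
"
```

```text
clock: 26.75
eef_pos: [515.2, -207.4, 166.4]
tool_rot: [1.571, 1.514, -0.115]
force: [0.1, -1.0, -1.4]
width: 51.4
clk 26.75 tcp [ 515.2 -207.4  166.4] tilt [ 0.056 -0.006] want [ 0.057 -0.007] F [ 0.1 -1.  -1.4] w 51.4
ring now [ 514.7 -208.2   80.3] shift [18.2 -1.2  0.4] rot [-0.001  0.     0.   ]
[array([344., 424.]), array([447., 424.])] [398. 388.]
```

View pics/w38_c.png

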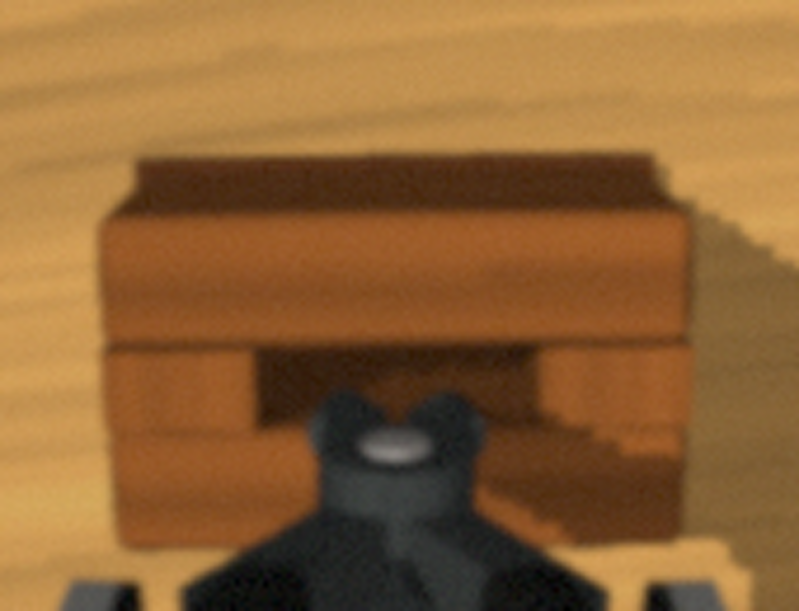

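```bash
python3 -m handwheel '0.2 7 -0.4 0.2 0 0 0;0.2 7 -0.4 0 0 0 0;0.2 0 0 0 0 0 0;0.2 0 0 0 0 0 0';python3 -c "
from h import *
needring((514.6,-208.6,52),-6.6,0.057,0,np.array([86,-5.2,.9]))
snap('wrist','w39');crop('w39',(200,130,370,260),4.7)
im,p=load('w39');t,M,s=tool()
g=lambda X:((proj(p,X,'wrist')-(200,130)+.4)*4.7).round()
print([g(t+M@np.array([86,-5.2,.9+d])) for d in (-8,8)], g((514.6,-208.6,60)))
"
```

```text
clock: 27.2
eef_pos: [515.2, -207.6, 151.1]
tool_rot: [1.57, 1.514, -0.116]
force: [0.4, 0.1, -1.4]
width: 51.2
clk 27.2 tcp [ 515.2 -207.6  151.1] tilt [ 0.056 -0.007] want [ 0.057 -0.007] F [ 0.4  0.1 -1.4] w 51.2
ring now [ 514.7 -208.4   65. ] shift [12.9 -0.9  0.2] rot [-0.  0.  0.]
[array([345., 424.]), array([448., 424.])] [397. 415.]
```

View pics/w39_c.png

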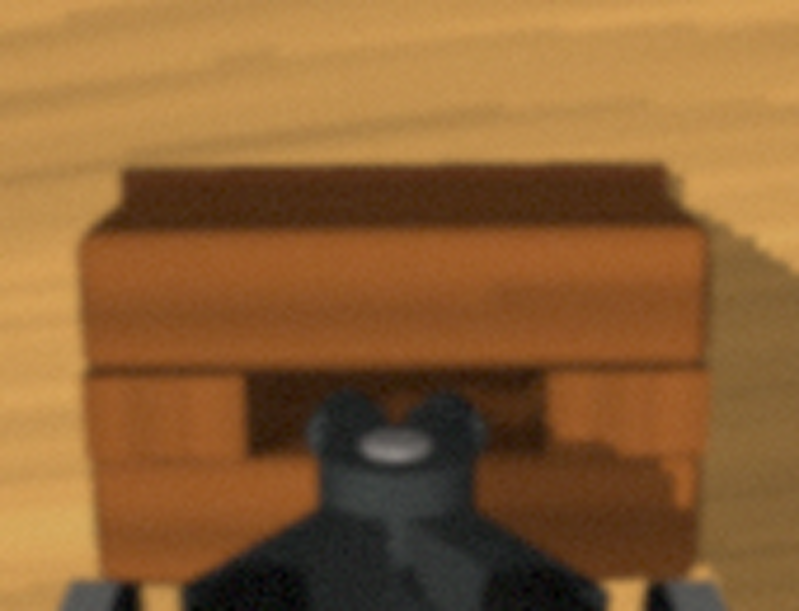

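```bash
python3 -m handwheel '0.2 5 0 0 0 0 0;0.2 5 0 0 0 0 0;0.2 0 0 0 0 0 0';python3 -c "
from h import *
needring((514.6,-208.6,52),-6.6,0.057,0,np.array([86,-5.2,.9]))
snap('wrist','w40');crop('w40',(200,130,370,260),4.7)
"
```

```text
clock: 27.55
eef_pos: [515.9, -207.7, 140.6]
tool_rot: [1.569, 1.514, -0.117]
force: [0.6, 0.3, -1.2]
width: 51.1
clk 27.55 tcp [ 515.9 -207.7  140.6] tilt [ 0.056 -0.007] want [ 0.057 -0.007] F [ 0.6  0.3 -1.2] w 51.1
ring now [ 515.5 -208.6   54.4] shift [ 2.4 -1.   0.1] rot [-0.  0.  0.]
```

View pics/w40_c.png

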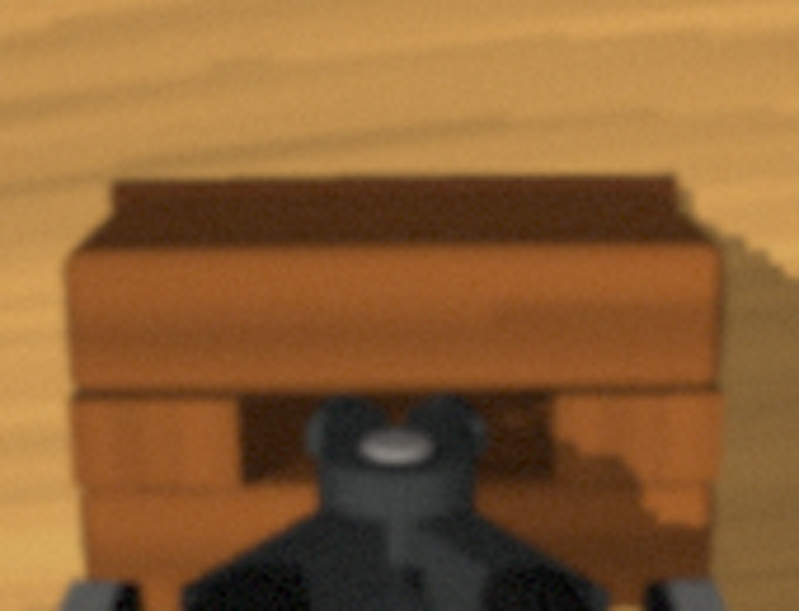

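```bash
python3 -m handwheel '0.2 3 -1 0 0 0 0;0.2 4 -0.4 0 0 0 0;0.2 4 -0.3 0 0 0 0;0.2 0 0 0 0 0 0';python3 -c "
from h import *
needring((514.6,-208.6,40),-6.6,0.057,0,np.array([86,-5.2,.9]))
snap('wrist','w41');crop('w41',(200,130,370,260),4.7)
"
```

```text
clock: 28.0
eef_pos: [514.9, -207.7, 129.0]
tool_rot: [1.566, 1.513, -0.12]
force: [-0.7, 0.4, -2.2]
width: 51.5
clk 28.0 tcp [ 514.9 -207.7  129. ] tilt [ 0.057 -0.007] want [ 0.057 -0.007] F [-0.7  0.4 -2.2] w 51.5
ring now [ 514.6 -208.6   42.8] shift [ 2.8 -0.1  0. ] rot [-0.001  0.    -0.001]
```

View pics/w41_c.png

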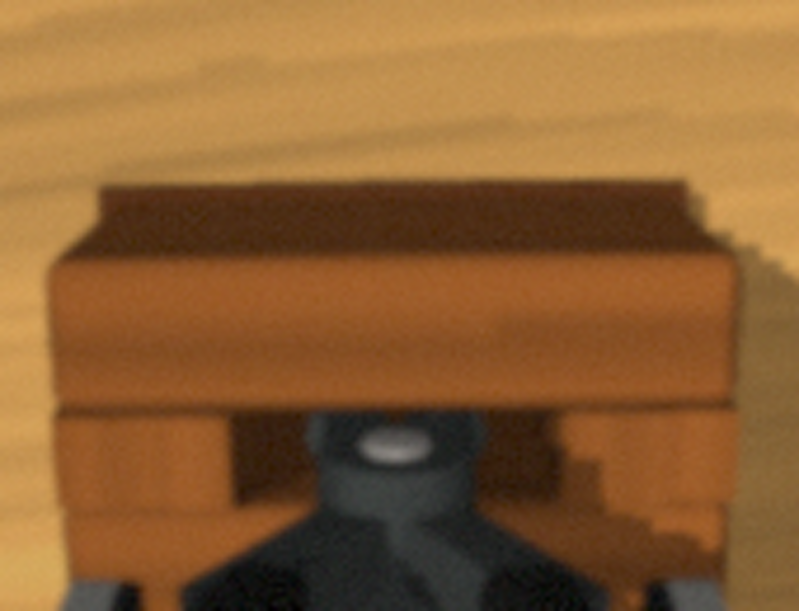

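```bash
python3 -m handwheel '0.2 4 -0.2 0 0 0 0;0.2 4 -0.2 0 0 0 0;0.2 3 -0.2 0 0 0 0;0.2 0 0 0 0 0 0';python3 -c "
from h import *
needring((514.6,-208.6,30),-6.6,0.057,0,np.array([86,-5.2,.9]))
snap('wrist','w42');crop('w42',(200,130,370,260),4.7)
"
```

```text
clock: 28.45
eef_pos: [515.3, -207.8, 117.4]
tool_rot: [1.562, 1.512, -0.124]
force: [-0.2, -0.7, -0.9]
width: 51.2
clk 28.45 tcp [ 515.3 -207.8  117.4] tilt [ 0.058 -0.007] want [ 0.057 -0.007] F [-0.2 -0.7 -0.9] w 51.2
ring now [ 515.1 -208.8   31.2] shift [ 1.2 -0.4 -0.1] rot [-0.     0.001 -0.001]
```

View pics/w42_c.png

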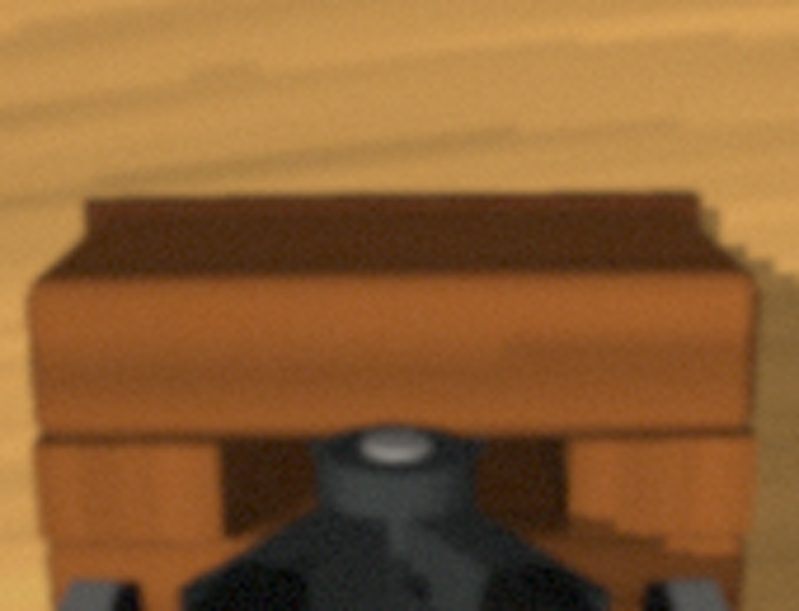

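```bash
python3 -m handwheel '0.2 2 -0.3 0 0 0 0;0.2 0 0 0 0 0 0';python3 -m handwheel '0.2 2 -0.2 0 0 0 0;0.2 0 0 0 0 0 0';python3 -m handwheel '0.2 1.5 -0.1 0 0 0 0;0.2 0 0 0 0 0 0'; python3 -c "
from h import *
needring((514.6,-208.6,30),-6.6,0.057,0,np.array([86,-5.2,.9]))
"
```

```text
clock: 28.7
eef_pos: [515.4, -207.9, 115.5]
tool_rot: [1.56, 1.512, -0.126]
force: [-0.7, -0.7, -1.3]
width: 51.3
clock: 28.9
eef_pos: [515.4, -208.0, 113.4]
tool_rot: [1.558, 1.512, -0.128]
force: [0.1, 0.2, -1.2]
width: 50.7
clock: 29.1
eef_pos: [515.4, -208.0, 111.9]
tool_rot: [1.558, 1.511, -0.128]
force: [1.2, -0.7, -1.5]
width: 51.1
clk 29.1 tcp [ 515.4 -208.   111.9] tilt [ 0.059 -0.008] want [ 0.057 -0.007] F [ 1.2 -0.7 -1.5] w 51.1
ring now [ 515.2 -208.9   25.7] shift [-4.3 -0.2 -0.2] rot [-0.     0.001 -0.002]
```

```bash
python3 -m handwheel '0.2 1 0 0 0 0 0;0.2 0 0 0 0 0 0';python3 -m handwheel '0.2 1 -0.1 0 0 0 0;0.2 0 0 0 0 0 0'; python3 -c "
from h import *
needring((514.6,-208.6,30),-6.6,0.057,0,np.array([86,-5.2,.9]))
snap('wrist','w43');crop('w43',(200,130,370,260),4.7)"
```

```text
clock: 29.3
eef_pos: [515.9, -208.1, 111.1]
tool_rot: [1.556, 1.51, -0.131]
force: [-0.4, 0.5, 0.0]
width: 51.4
clock: 29.5
eef_pos: [516.9, -208.2, 111.0]
tool_rot: [1.554, 1.508, -0.132]
force: [-0.6, -0.6, 0.6]
width: 51.5
clk 29.5 tcp [ 516.9 -208.2  111. ] tilt [ 0.062 -0.008] want [ 0.057 -0.007] F [-0.6 -0.6  0.6] w 51.5
ring now [ 517.  -209.2   24.9] shift [-5.2 -1.7 -0.2] rot [-0.     0.001 -0.006]
```

View pics/w43_c.png

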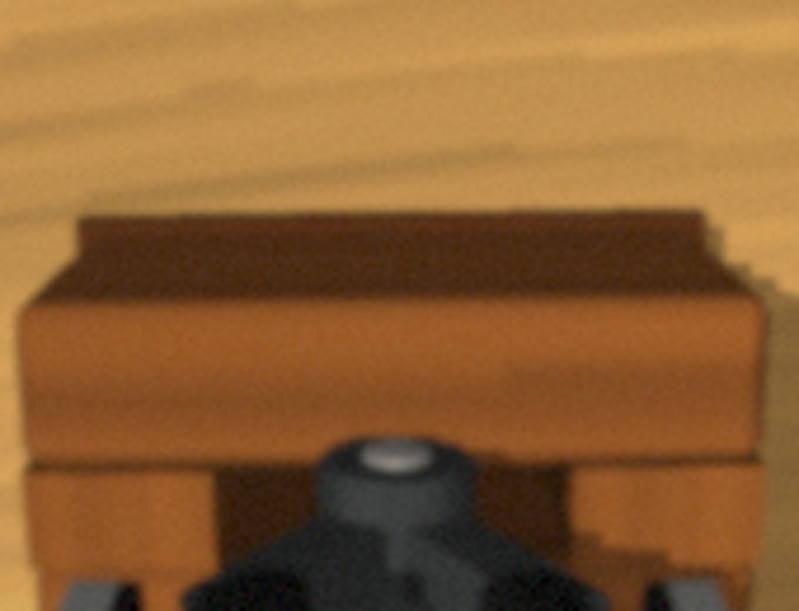

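```bash
python3 -m handwheel '0.2 0 -1.2 0 0 0 -0.005;0.25 0 0 0 0 0 0;0.3 0 0 0 0 0 0;0.4 0 0 0 0 0 0;0.6 0 0 0 0 0 0;0.8 0 0 0 0 0 0;0.8 0 0 0 0 0 0'; python3 -c "
from h import *
need((515.5,-208.6,112),-6.6)
snap('wrist','w44')"
```

```text
clock: 30.25
eef_pos: [515.2, -208.3, 110.5]
tool_rot: [1.547, 1.514, -0.14]
force: [-0.4, 0.0, 0.4]
width: 77.4
clk 30.25 tcp [ 515.2 -208.3  110.5] yaw -6.6 tilt [ 0.056 -0.008] F [-0.4  0.   0.4] w 77.4
shift [-1.5  0.4  0.3] rot [-0.001  0.001 -0.056]
```

View pics/w44.png

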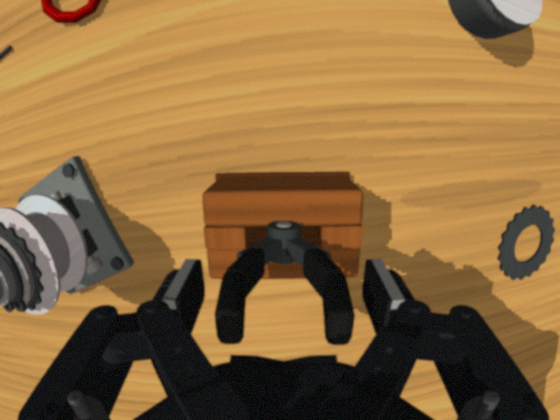

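```bash
python3 -m handwheel '1 -10 0.5 0 0 0 0;1 -15 0.5 0 0 0 0;1 -20 0 0 0 0 0;1 -25 0 0 0 0 0;1 -25 0 0 0 0 0;1 -25 0 0 0 0 0;1 -20 0 0 0 0 0;1 0 0 0 0 0 0'; python3 -c "
from h import *
need((460,-100,270),-6.6)
snap('wrist','w45');crop('w45',(60,110,360,250),2.6);snap('scene','s45');crop('s45',(210,140,330,240),6.5)"
```

```text
clock: 31.1
eef_pos: [507.9, -207.5, 260.1]
tool_rot: [1.542, 1.513, -0.145]
force: [1.0, 0.4, 0.2]
width: 85.7
clk 31.1 tcp [ 507.9 -207.5  260.1] yaw -6.7 tilt [ 0.058 -0.008] F [1.  0.4 0.2] w 85.7
shift [ -13.5  -59.4 -101.2] rot [-0.001  0.002 -0.058]
```

View pics/w45_c.png

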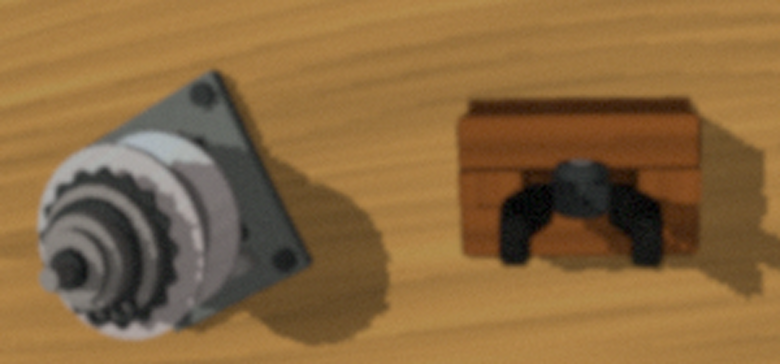

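View pics/s45_c.png

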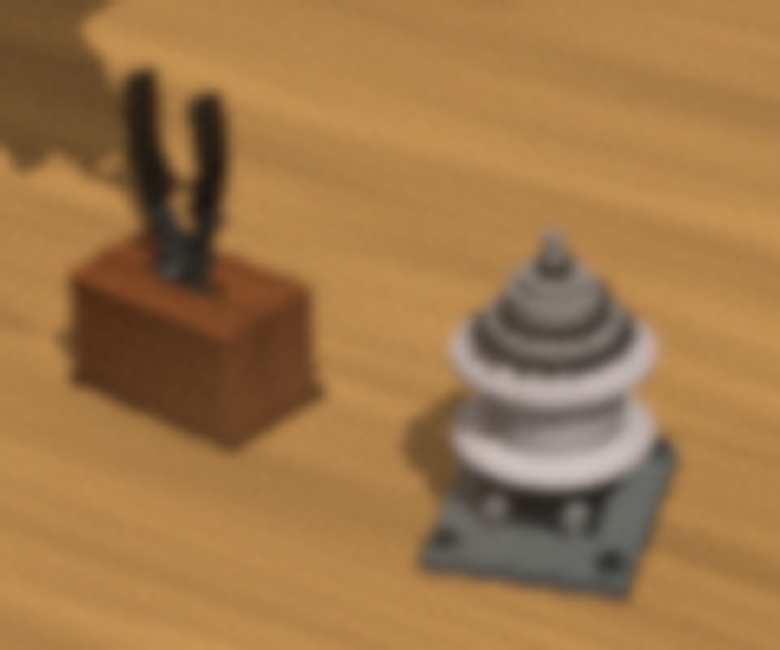

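```bash
python3 -m handwheel '1 -4 -3 -25 0 0 -0.03;1 0 -3 -30 0 0 -0.02;1 0 -3 -30 0 0 0;1 0 -3 -30 0 0 0;1 0 -3 -30 0 0 0;1 0 -3 -30 0 0 0;1 0 0 -20 0 0 0;1 0 0 0 0 0 0;1 0 0 0 0 0 0'; python3 -c "
from h import *
need((480,-10,270),-6.6)
snap('wrist','w46');crop('w46',(200,60,360,190),5);snap('top','t46');crop('t46',(180,210,390,280),3.8)"
```

```text
clock: 32.1
eef_pos: [504.4, -4.3, 250.0]
tool_rot: [-1.403, 1.551, -3.093]
force: [1.0, 1.0, 0.2]
width: 85.5
clk 32.1 tcp [504.4  -4.3 250. ] yaw -6.8 tilt [-0.02  -0.001] F [1.  1.  0.2] w 85.5
shift [-19.5 -23.9   8.6] rot [-0.004  0.003  0.02 ]
```

View pics/w46.png

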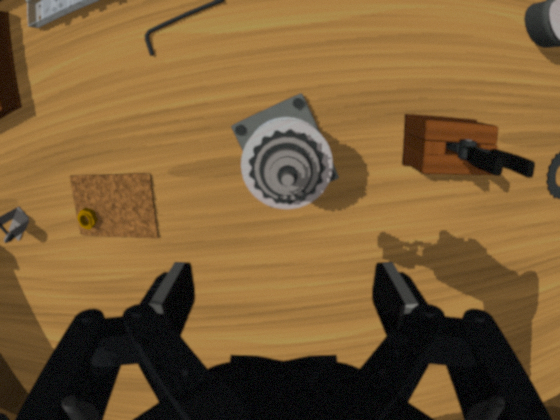

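View pics/w46_c.png

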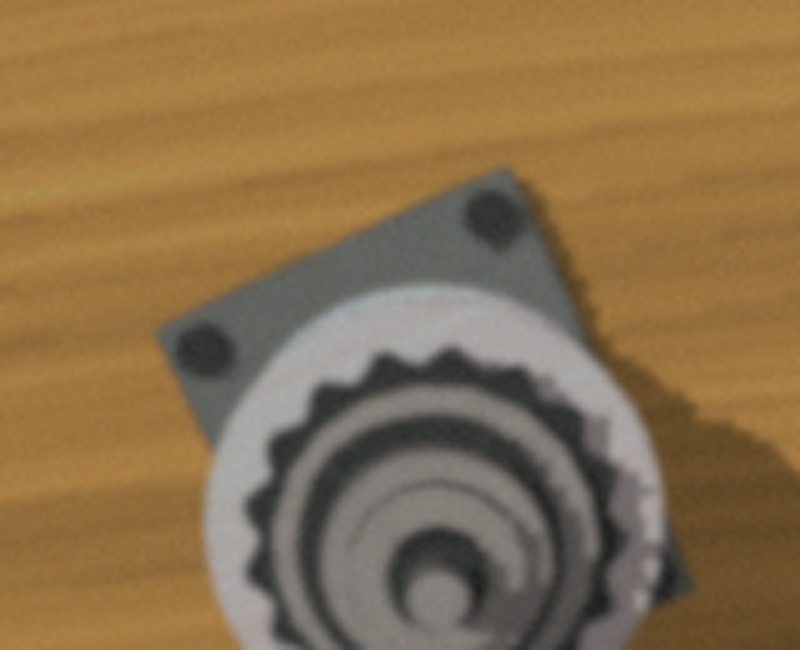

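View pics/t46.png

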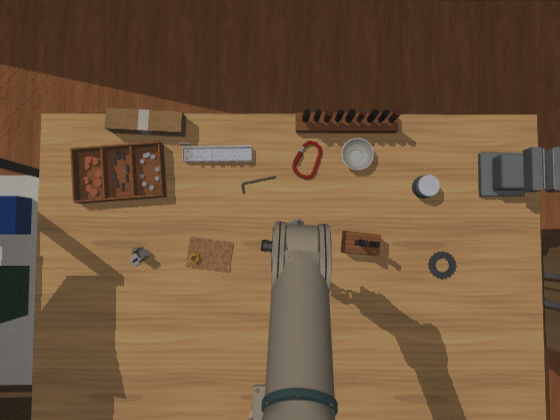

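```bash
python3 -c "
from cell import ctrl
print(ctrl.finish_job(), ctrl.read_state()['clock'])"
```

```text
the job is handed in; nothing more can be done
the job is handed in; nothing more can be done
```

The retaining ring is on the hub, closed into its groove and lying on the washer. The pliers are back in their slot, tips down. The job was handed in after about 32 s of the 72 s allowed.

- **Spread:** I held the ring with the handles about 27 mm apart, which by the given figures puts the eyes at about 29.5 mm, well short of overstretching. A circle fitted to the images gave an inside width of about 42.7 mm.
- **Washer contact:** I took the washer's top face to be about 102 mm above the bench, because the tool stopped going down there. One check push briefly reached 17.7 N upward before I eased off. That is firmer than I intended, but far below the wrist limit.
- **Brush on the way down:** about 2 mm above the washer there was a slight contact of about 2 N. I shifted the ring sideways by under 1 mm and it went on freely.
- **Tips out:** the tips drew out with no extra force, and afterwards both eyes were visible.
- **Final pictures:** the ring is concentric under the land. The pliers stand upright with their boss on the rim, at the same grip height as at the start, to within 1 mm.
- **Rest of the bench:** the nut and the other things look unmoved, and the gripper was open and well clear of everything at hand-in.
- **Where measurements disagreed:** the pliers tipped slightly in the grip while pressing on the washer, about 0.03 rad. I corrected for this before putting them back in the slot. Estimates of the shaft centre differed by up to about 1 mm between features, and I used the middle value.

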